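# Close a food tub with its double lid, then take off the outer cover

### The job

Clear the levelling paddle off the tub by hanging it by its eye on the stand's peg and letting go. Then lift the two nested lids together by the inner lid's knob, lower them onto the tub in your grip until both sit flat and fully home, and let go. Finally take the outer lid alone by its collar and lift it straight up until it is wholly above the top of the knob, leaving the inner lid seated and undisturbed; finish still holding the outer lid level over the tub, and leave the jar, cup and pan where they stand.

Things in the scene. Friction and masses are not known exactly. Their poses are not given: they have to be found in the camera images.
- tub: Light grey open plastic tub, fixed to the bench: 180 (x) x 140 (y) x 80 mm high, mouth 170 x 130 mm inside. Origin: centre of its underside, z up. Inside, a 14 mm wide ledge runs all round, its top 60 mm above the origin (20 mm below the rim): the inner lid rests on the ledge, the outer lid on the rim.
- board: White resting board 230 x 190 x 12 mm fixed on the bench, on which the nested lids start. Origin: centre of its underside.
- inner_lid: Inner lid, light grey, 0.22 kg, loose. Origin: centre of its underside, z up. Plate 158 (x) x 118 (y) x 5 mm with a raised deck 100 x 70 mm, top 18 mm above the origin, on which the outer lid rests: lifting it by the knob brings both. Seated, its origin is 60 mm above the tub's, 6 mm play per side; half a turn makes no difference. Starts on the board.
- knob_top (a point): Centre of the top of the inner lid's knob, a square post 16 x 16 mm (sides along the lid's x and y) that ends 95 mm above the lid's origin. While the lids are nested it stands 42 mm out of the outer lid's collar (40 mm when seated on the tub).
- outer_lid: Outer lid, dark grey, 0.20 kg, loose. Origin: centre of the underside of its skirt, z up. 198 (x) x 158 (y) mm outside, 192 x 152 inside the skirt; plate 12 to 17 mm above the origin. A square collar stands in its middle. At the start it rests on the inner lid, origin 6 mm above that lid's; seated on the tub its origin is 68 mm above the tub's, 6 mm play per side.
- collar_top (a point): Centre of the top of the outer lid's collar, 47 mm above that lid's origin. The collar is 34 x 34 mm outside (sides along x and y) and 30 mm high above the plate, with a 22 x 22 mm hole through collar and plate in which the inner lid's knob has 3 mm play per side.
- paddle: Levelling paddle, 0.16 kg, loose, lying across the tub on its rim. Origin: centre of the foot's underside, z up. Foot: steel bar 30 (x) x 176 (y) x 6 mm. An upright white handle plate, 10 mm thick (x), 46 mm wide (y), rises to 96 mm above the origin, with a square eye 26 x 26 mm along x. Gripped by the plate's two edges (along y) the eye stays free for the peg.
- paddle_eye (a point): Centre of the paddle's eye, 72 mm above the paddle's origin; axes as the paddle's, the eye opens along x. Hung on the peg it lies 13 mm below peg_seat.
- stand: Steel peg stand fixed to the bench. Origin: centre of the underside of its 110 x 100 x 12 mm base; z up. A 14 mm post at x = +40 mm is 186 mm high; from it a round peg 8 mm thick points level to -x, axis 180 mm high, to x = -46 mm; its tip turns up to 189 mm, ending at x = -56 mm. Thread the paddle on from the -x side.
- peg_seat (a point): Point on top of the level part of the peg, 10 mm to the -x side of the stand's origin and 184 mm above it; axes as the stand's. A good place for the eye's upper edge to hang.
- jar: Bystander: glass jar with steel lid, 64 mm across, 100 mm high; origin at the centre of its underside. Leave it standing.
- cup: Bystander: steel cup, 72 mm across, 75 mm high; origin at the centre of its underside. Leave it standing.
- insert_pan: Bystander: small open steel pan 100 x 80 x 50 mm; origin at the centre of its underside. Leave it standing.

How it is judged (in metres and radians):
On the way, in this order (a step that is already met when the one before it is completed fails the run):
1. the paddle hangs by its eye on the peg and is let go (x of paddle_eye in the frame of stand between -0.05 and 0.03 m and y of paddle_eye in the frame of stand between -0.02 and 0.02 m and z of paddle_eye in the frame of stand between 0.155 and 0.185 m and contact force between paddle and stand above 0.4 N and contact force between paddle and the fingers below 0.1 N and linear speed of paddle below 0.05 m/s), for 0.3 s.
2. both lids, nested, are lifted off the board by the inner lid's knob (z of inner_lid in the frame of board above 0.04 m and z of outer_lid in the frame of inner_lid between -0.002 and 0.016 m and contact force between inner_lid and the fingers above 0.5 N), for 0.1 s.
3. the nested lids are lowered into the tub while still gripped by the knob (inner lid within 8 mm of its ledge) (z of inner_lid in the frame of tub between 0.055 and 0.068 m and horizontal distance between inner_lid and tub below 0.012 m and z of outer_lid in the frame of inner_lid between -0.002 and 0.016 m and contact force between inner_lid and the fingers above 0.5 N), for 0.05 s.
4. both lids sit home on the tub and are let go (z of inner_lid in the frame of tub between 0.055 and 0.064 m and horizontal distance between each of inner_lid, outer_lid and tub below 0.012 m and angle between each of inner_lid, outer_lid's own z axis and vertical below 0.05 rad and z of outer_lid in the frame of tub between 0.063 and 0.072 m and contact force between each of inner_lid, outer_lid and the fingers below 0.1 N), for 0.2 s.
At the end, for the whole second after the job is handed in: Outer lid held still by the gripper alone, level within 0.2 rad, within 50 mm of straight above the tub, its plate above the knob (origin 88 mm or more above the inner lid's); inner lid flat on the ledge (within 5 mm, 0.05 rad), untouched; paddle hanging by its eye on the peg (z of outer_lid in the frame of inner_lid above 0.088 m and horizontal distance between outer_lid and tub below 0.05 m and angle between outer_lid's own z axis and vertical below 0.2 rad and contact force between outer_lid and the fingers above 1 N and contact force between outer_lid and inner_lid below 0.1 N and contact force between outer_lid and tub below 0.1 N and linear speed of outer_lid below 0.05 m/s and z of inner_lid in the frame of tub between 0.055 and 0.064 m and horizontal distance between inner_lid and tub below 0.012 m and angle between inner_lid's own z axis and vertical below 0.05 rad and contact force between each of inner_lid, paddle and the fingers below 0.1 N and linear speed of inner_lid below 0.03 m/s and x of paddle_eye in the frame of stand between -0.05 and 0.03 m and y of paddle_eye in the frame of stand between -0.02 and 0.02 m and z of paddle_eye in the frame of stand between 0.155 and 0.185 m and contact force between paddle and stand above 0.4 N); the arm keeps its last pose, push and grip.
It fails at once if the outer lid is lifted off the inner lid before the inner lid is home in the tub, or the inner lid is dragged up with it (z of outer_lid in the frame of inner_lid above 0.03 m and not (z of inner_lid in the frame of tub between 0.052 and 0.066 m and horizontal distance between inner_lid and tub below 0.015 m)).
It fails at once if a lid is tipped over (angle between any of inner_lid, outer_lid's own z axis and vertical above 0.6 rad).
It fails at once if the jar, cup or pan is pushed more than 25 mm or knocked over (distance of any of jar, cup, insert_pan from where it was at the start of the episode above 0.025 m or angle between any of jar, cup, insert_pan's own z axis and vertical above 0.4 rad).
It also fails if it takes over 72 s, if anything falls off the work surface, if the arm or the gripper's body presses on something with over 40 N, if the wrist force passes 120 N, or if a joint passes its speed limit or range.

### The arm

A 6-joint arm with a two-finger parallel gripper is mounted at the origin on the work surface. World frame = base frame: x ahead of the robot, y to its left, z up, the work surface at z = 0. Lengths are in mm, angles in rad, forces in N, time in s.
With the tool pointing down it reaches from about 275 to 1000 mm from the base axis. Payload 8.4 kg.
Tool frame: the origin (TCP) lies on the centre line of the jaws, within the pads' length; the fingertips stand r.tip_reach ahead of it and the grasp point (between the pads) lies 3 mm ahead of it (r.tip_reach is the distance from the TCP to the fingertips, in mm); z points along the fingers, y is the direction in which the jaws open and shut (so a half turn about z gives the same grasp; the last joint's range is limited). The gripper opens to 85 mm and grips with 20 to 120 N. Pads are 22 mm wide; open, the fingers measure 114 mm over their backs; the gripper's body (76 mm by 85 mm) begins 54 mm behind the grasp point. The pads swing forward as they close: fully open they stand 13 mm farther back than shut.
Start: joints at [-1.195, 0.353, 1.633, -0, 1.155, -0.002], TCP at [230.547, -580.927, 253.281] pointing down, gripper open.
Joint ranges: [-2.63, 2.63], [-0.92, 2.1], [0.06, 2.66], [-1.3, 4.44], [0, 2.69], [-3.02, 3.02]. Speed limits (rad/s): [2.22, 2.22, 2.79, 3.14, 3.14, 3.14].

### API

Orientations are given as [roll, pitch, yaw] about the fixed x, y, z axes, in that order (R = Rz(yaw) Ry(pitch) Rx(roll)).
In Python, from rig import sense, optics, r, nets gives the robot as it stands. The module is installed in compiled form; this text tells all that it offers.
- The arm moves only by the tool carry_out, never from a script. Its argument "increments" is a list that holds one entry, the list of rows, each a list of 6 numbers: the shift along the tool's x, y, z normalised to -1 to 1, where 1 is 40 cm, then the turn, a rotation vector about the tool's x, y, z normalised to -1 to 1, where 1 is 60 degrees. A call has 1 to 5 rows; each row is the pose to reach, as a shift and turn from the pose commanded when the call began, along the tool's axes at that moment; what a row does not reach only later rows make up. A row lasts 1/12 s, in which the tool goes at most 41.7 mm and 7.16 degrees, less where a joint would pass 70% of its speed; a pose out of reach is approached as far as the arm can. A call with a number of a shift or a turn outside -1 to 1 is refused whole. A call with a gripper value outside its range is refused whole. "hand" is the closure, from 0 (fully open) to 1 (shut), set as the call begins (left out, the last holds). The fingers move at their own pace and stop on an object; "squeeze" is the grip in N (left out, the last holds). Time passes only in rows, so rows that repeat a pose let the fingers close. It gives the time, the measured TCP pose, the force and the opening at its end, in the units of the state.
- sense(): the state, without advancing time (a new reading comes with each control period).
- optics.grab_frame(name): name is "scene" or "top" or "wrist"; returns a dict with "img" (480x640x3 uint8, red, green, blue), "range_z" (480x640 float32, mm along the optical axis (not along the pixel's ray), 0 where there is no reading), "fov_y" (degrees; the focal length in pixels is half the picture's height over the tangent of half this angle, whatever the lens; pixels are square), "cx", "cy" (the principal point, pixels), "k1" (the pictures are not rectified: a ray, as slopes to the right and down, at radius r is drawn at 1 + k1 r^2 times it, then the intrinsics apply), "R" (3x3) and "t" (3): a world point X has camera coordinates R X + t. Camera axes: x right, y down, z forward; pixel columns grow to the right and rows downward; lengths in mm; the calibration is good to about 2 mm. A picture is of the moment at which its call begins.
- r.sign_off(): hands the job in, once; it reports no verdict.
Trained networks look in the newest picture that a camera, given by its name, has taken for a name from the list of things; names that differ only in an ending like _2 or _b are one class to them, and where a whole thing is asked for, a point or a joint stands for the part that bears it (a point fixed in the world has none). Each returns a list of dicts, best first, with "confidence" (0 to 1); they miss things now and then, are a little off and sometimes report something else, mostly with a low value. They report only what shows in the picture. A call takes as long as a camera call.
- nets.trace(target, camera): "mask" (480x640 bool, what is visible of it).
- nets.tip_of(target, camera): "point" ([x, y, z] in mm, in world coordinates, good to about 4 mm: a listed point, or the origin of a listed thing).
The state is a dict: "clock": time; "qpos": joint angles; "qvel": joint speeds; "joint_efforts": joint torques, N m; "eef_pos": TCP position; "tcp_rot": TCP orientation; "contact_force": force on the tool from outside, world axes, zero at the start; "wrist_torque": the same for the moment, N m; "opening": opening from 0.0 (shut) to 1.0 (fully open).
Only numpy, scipy, OpenCV 4.12 (cv2) and the standard library are available. Lean on these libraries where they do the work, as an engineer would, in place of code of your own. Each camera call takes 0.05 s, during which the arm holds its last target.

## Working session

There is one attempt and no reset: what is moved stays moved. The work goes in short steps, Python scripts to look and compute and a tool call to move; the robot and the scene stay as the last step left them, time stands still between calls to the robot, and variables do not carry over. Pictures are saved under pics/ and viewed, and the job is handed in when it is done.

Besides the shell and the picture viewer there is one more tool, called as a command line: name --argument value ..., lists and objects as JSON in quotes. carry_out: Moves the arm, as the interface text tells. Its arguments: {"type":"object","properties":{"increments":{"type":"array","items":{"type":"array","items":{"type":"array","items":{"type":"number","minimum":-1,"maximum":1}}}},"hand":{"type":"number"},"squeeze":{"type":"number"}},"required":["increments"]}

```bash
mkdir -p pics; ls
cat > h.py <<'E'
import numpy as np, cv2
from rig import sense, optics, r, nets
def save(f,name): cv2.imwrite('pics/'+name, f['img'][:,:,::-1])
def intr(f):
    fl=240/np.tan(np.radians(f['fov_y'])/2); return fl
def cloud(f):
    fl=intr(f); v,u=np.mgrid[0:480,0:640].astype(float)
    xd=(u-f['cx'])/fl; yd=(v-f['cy'])/fl
    x,y=xd.copy(),yd.copy()
    for _ in range(8):
        s=1+f['k1']*(x*x+y*y); x=xd/s;y=yd/s
    z=f['range_z'].astype(float)
    P=np.stack([x*z,y*z,z],-1)
    W=(P-np.asarray(f['t']))@np.asarray(f['R'])
    W[z<=0]=np.nan
    return W
def proj(f,X):
    c=np.asarray(f['R'])@np.asarray(X)+np.asarray(f['t']); x,y=c[:2]/c[2]; s=1+f['k1']*(x*x+y*y); fl=intr(f)
    return f['cx']+fl*x*s, f['cy']+fl*y*s
E
python3 - <<'E'
from h import *
print(sense(), r.tip_reach)
for n in ('scene','top','wrist'):
    f=optics.grab_frame(n); save(f,n+'0.png'); print(n,f['fov_y'],f['k1'],np.linalg.inv(f['R'])@-f['t'])
    for t in ('tub','board','inner_lid','knob_top','outer_lid','collar_top','paddle','paddle_eye','stand','peg_seat','jar','cup','insert_pan'):
        for d in nets.tip_of(t,n)[:2]: print(t,np.round(d['point'],1),round(d['confidence'],2))
E
```

```text
pics
{'clock': 0.0, 'qpos': array([-1.19540234e+00,  3.53640035e-01,  1.63414678e+00,  2.59385840e-05,
        1.15516525e+00, -2.40230134e-03]), 'qvel': array([ 6.51177755e-04, -3.48342444e-06,  1.11676770e-03,  2.18982147e-04,
       -1.30541681e-03,  4.56819979e-04]), 'joint_efforts': array([-2.49342411e-03, -6.05259418e+01, -3.42069268e+01, -2.50685289e-04,
        9.50804504e-03, -2.74541128e-05]), 'eef_pos': array([ 230.38957386, -580.51194152,  252.56130454]), 'tcp_rot': array([-3.14023330e+00, -2.69815986e-05,  3.77785781e-01]), 'contact_force': array([-0.9001855 , -0.09175441,  0.39846323]), 'wrist_torque': array([-0.03414558,  0.01580796, -0.02761534]), 'opening': 1.0025658473910852} 22.0
scene 44.509371840922064 0.0006397703880075295 [1263.40371985 -690.41081609  817.91186967]
tub [502.5  -9.2   2.2] 0.98
knob_top [ 536.9 -325.3  106.8] 0.85
outer_lid [ 534.5 -329.8   17.5] 0.72
collar_top [ 534.4 -324.6   65.3] 0.56
paddle [493.6  -7.3  79.4] 0.79
paddle_eye [488.9 -11.  148.6] 0.69
stand [524.9 284.    0.6] 0.91
peg_seat [515.8 280.8 182.6] 0.94
jar [7.536e+02 2.610e+01 
[... 176 characters left out ...]
4278 1213.60153843]
tub [ 4.958e+02 -1.140e+01 -1.000e-01] 0.6
tub [758.9 151.7   1.4] 0.6
inner_lid [ 536.5 -324.3   15.1] 0.51
knob_top [ 532.9 -325.5  108.9] 0.59
outer_lid [ 529.8 -324.4   17.2] 0.73
collar_top [ 531.3 -327.6   64.1] 0.78
paddle [493.4  -8.4  84.9] 0.82
paddle_eye [491.1  -8.6 154.6] 0.58
paddle_eye [526.7 280.8   3.4] 0.53
stand [ 5.264e+02  2.816e+02 -2.000e-01] 0.77
stand [ 531.6 -326.9  106.3] 0.37
peg_seat [512.7 282.9 181.5] 0.83
jar [748.   22.6   1.2] 0.68
cup [ 7.653e+02 -1.851e+02 -3.000e-01] 0.87
cup [750.9  25.2  -0.8] 0.36
insert_pan [7.586e+02 1.573e+02 2.000e-01] 0.57
wrist 61.80270001250679 -0.054463040714225065 [ 309.04364805 -548.41587457  375.02274369]
```

View pics/scene0.png

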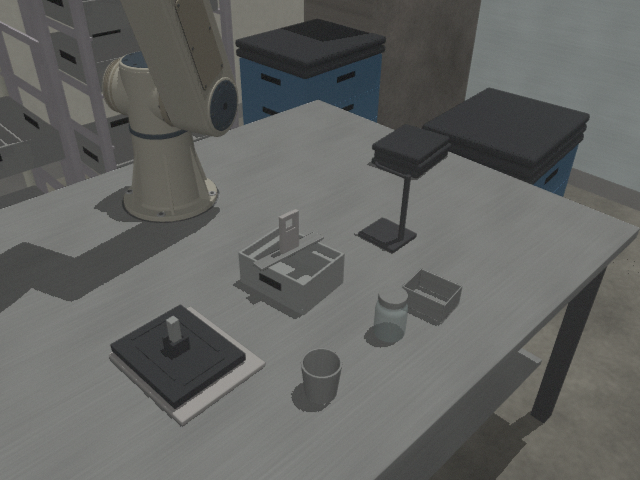

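View pics/top0.png

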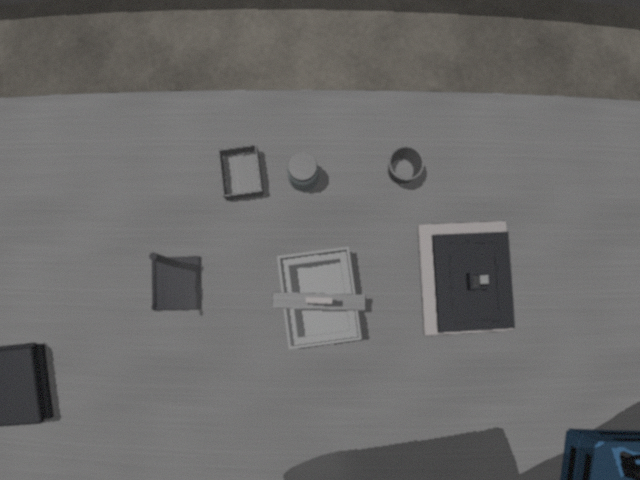

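```bash
cat > m.py <<'E'
from h import *
f=optics.grab_frame('top'); g=optics.grab_frame('scene')
np.savez('c0.npz',t=cloud(f),s=cloud(g),ti=f['img'],si=g['img'])
def rect(W,c,rad,z0,z1,lab):
    m=(np.hypot(W[...,0]-c[0],W[...,1]-c[1])<rad)&(W[...,2]>z0)&(W[...,2]<z1)
    p=W[m]
    if len(p)<5: print(lab,len(p));return
    (cx,cy),(w,h),a=cv2.minAreaRect(p[:,:2].astype(np.float32)); 
    print(lab,len(p),'c',round(cx,1),round(cy,1),'size',round(w,1),round(h,1),'ang',round(a,1),'zmed',round(np.median(p[:,2]),1),'mean',p[:,:2].mean(0).round(1))
for W,n in ((cloud(f),'top'),(cloud(g),'scene')):
    print(n)
    rect(W,(533,-326),200,20,60,'outer')
    rect(W,(533,-326),200,28,36,'outerplate')
    rect(W,(533,-326),200,6,16,'board')
    rect(W,(533,-326),60,55,75,'collar')
    rect(W,(533,-326),60,95,120,'knob')
    rect(W,(500,-10),160,70,82,'tubrim')
    rect(W,(500,-10),160,82.5,100,'foot')
    rect(W,(492,-9),60,110,190,'plate')
    rect(W,(525,282),100,6,20,'base')
    rect(W,(525,282),100,170,200,'peg')
    rect(W,(525,282),100,30,160,'post')
    rect(W,(525,282),100,185,205,'tip')
E
python3 m.py
```

```text
top
outer 7199 c 538.7 -324.0 size 207.1 161.3 ang 2.3 zmed 34.7 mean [ 533.8 -321.3]
outerplate 5014 c 534.3 -324.0 size 198.2 161.3 ang 2.5 zmed 33.9 mean [ 533.2 -322.5]
board 2511 c 546.0 -313.7 size 342.6 381.0 ang 46.0 zmed 11.3 mean [ 567.1 -268.9]
collar 185 c 534.6 -324.0 size 34.6 34.8 ang 2.8 zmed 64.2 mean [ 533.3 -319.7]
knob 91 c 534.6 -323.6 size 18.7 15.6 ang 89.3 zmed 105.9 mean [ 534.5 -322.7]
tubrim 808 c 500.9 -8.7 size 179.9 173.0 ang 7.9 zmed 79.4 mean [500.7  -8.1]
foot 1283 c 500.3 -7.0 size 178.4 177.0 ang 7.8 zmed 85.5 mean [493.4  -9.1]
plate 156 c 492.8 -8.6 size 8.9 44.5 ang 0.3 zmed 175.4 mean [492.8  -8.8]
base 2215 c 522.4 281.2 size 175.1 167.3 ang 44.4 zmed 11.9 mean [525.7 279.2]
peg 281 c 524.0 285.7 size 99.6 13.6 ang 1.0 zmed 183.4 mean [525.8 283.7]
post 117 c 567.5 282.9 size 6.9 12.2 ang 73.2 zmed 100.2 mean [567.2 281.9]
tip 82 c 523.8 283.4 size 99.1 12.8 ang 4.4 zmed 186.3 mean [529.2 284.3]
scene
outer 6982 c 530.0 -326.3 size 206.0 162.0 ang 2.6 zmed 36.6 mean [ 545.5 -334.4]
outerplate 2189 c 529.4 -326.2 size 204.7 161.9 ang 2.5 zmed 35.1 mean [ 550.  -336.3]
board 2552 c 518.8 -326.6 size 382.8 313.0 ang 78.7 zmed 13.1 mean [ 602.2 -324. ]
collar 296 c 531.2 -327.2 size 37.3 35.4 ang 2.7 zmed 65.5 mean [ 537.2 -330.7]
knob 131 c 531.5 -326.9 size 20.0 18.4 ang 1.8 zmed 106.4 mean [ 533.4 -328. ]
tubrim 837 c 496.4 -11.8 size 185.0 146.0 ang 8.2 zmed 77.5 mean [513.2 -22. ]
foot 882 c 497.5 -10.2 size 180.5 181.9 ang 7.3 zmed 87.6 mean [495.5 -18.7]
plate 559 c 489.8 -12.5 size 49.4 16.5 ang 87.3 zmed 143.1 mean [492.2 -14.3]
base 1075 c 531.9 279.3 size 177.7 160.5 ang 15.6 zmed 13.8 mean [527.2 274.6]
peg 176 c 521.5 281.5 size 101.4 16.0 ang 1.4 zmed 184.2 mean [531.  279.9]
post 281 c 566.2 280.0 size 14.2 16.6 ang 30.8 zmed 97.1 mean [566.6 280.3]
tip 68 c 521.7 281.5 size 100.0 16.0 ang 1.4 zmed 187.0 mean [527.6 280.2]
```

```bash
cat >> h.py <<'E'
from scipy.spatial.transform import Rotation as Ro
def plan(xyz,yaw_deg,tilt=None):
    s=sense(); R0=Ro.from_euler('xyz',s['tcp_rot']); R1=Ro.from_euler('xyz',[np.pi,0,np.radians(yaw_deg)])
    d=R0.inv().apply(np.asarray(xyz)-s['eef_pos'])/400; w=(R0.inv()*R1).as_rotvec(degrees=True)/60
    print('at',np.round(s['eef_pos'],1),np.round(np.degrees(s['tcp_rot']),2),'t',round(s['clock'],2))
    print('row',np.round(d,4).tolist(),np.round(w,4).tolist(),'rows>=',np.ceil(np.linalg.norm(d)*400/41.7),np.ceil(np.linalg.norm(w)*60/7.16))
E
python3 - <<'E'
from h import *
f=optics.grab_frame('wrist'); print(f['R'][2], sense()['tcp_rot'])
plan([460,-300,380],2.5)
d=np.load('c0.npz'); 
import itertools
for k in 'ts':
    W=d[k]
    def pts(c,rad,z0,z1): 
        m=(np.hypot(W[...,0]-c[0],W[...,1]-c[1])<rad)&(W[...,2]>z0)&(W[...,2]<z1); return W[m]
    p=pts((492,-9),100,83,100); p=p[np.abs(p[:,0]-492)<22]; 
    (c,s,a)=cv2.minAreaRect(p[:,:2].astype(np.float32)); print('foot',np.round(c,1),np.round(s,1),round(a,2))
    vx=cv2.fitLine(p[:,:2].astype(np.float32),cv2.DIST_HUBER,0,.01,.01).ravel(); print('  line',vx, np.degrees(np.arctan2(vx[0],vx[1])))
    p=pts((521,282),100,176,200);vx=cv2.fitLine(p[:,:2].astype(np.float32),cv2.DIST_HUBER,0,.01,.01).ravel(); print('peg line',vx, np.degrees(np.arctan2(vx[1],vx[0])))
    p=pts((525,282),100,7,18);
    p=p[np.abs(p[:,0]-525)<65]; p=p[np.abs(p[:,1]-282)<58]
    (c,s,a)=cv2.minAreaRect(p[:,:2].astype(np.float32)); print('base',np.round(c,1),np.round(s,1),round(a,2))
E
```

```text
[-0.30555486 -0.12125124 -0.94442277] [3.14158874e+00 8.30277761e-07 3.77809965e-01]
at [ 230.5 -580.9  253.3] [180.     0.    21.65] t 2.25
row [0.7922, -0.4412, -0.3168] [0.0, 0.0, 0.3191] rows>= 10.0 3.0
foot [496.2  -8.4] [176.   37.9] 88.02
  line [ 2.7789429e-02  9.9961382e-01  4.9273578e+02 -7.6101875e+00] 1.5924219
peg line [9.9886441e-01 4.7642734e-02 5.2361530e+02 2.8341165e+02] 2.730761
base [528.9 281.6] [111.2  94.4] 1.3
foot [492.5 -11.4] [179.1  38.8] 88.26
  line [ 3.4401022e-02  9.9940813e-01  4.9407028e+02 -1.6803747e+01] 1.9714222
peg line [9.9935275e-01 3.5973538e-02 5.2506268e+02 2.7966611e+02] 2.0615766
base [523.9 281.6] [115.5 106.8] 2.97
```

Run:
```python
from h import *
plan([530,-325,330],2.5)
```

```text
at [ 230.5 -580.9  253.3] [180.     0.    21.65] t 2.25
row [0.9318, -0.3185, -0.1918] [0.0, 0.0, 0.3191] rows>= 10.0 3.0
```

carry_out --increments '[[[0.47,-0.16,-0.1,0,0,0.32],[0.47,-0.16,-0.1,0,0,0.32],[0.47,-0.16,-0.1,0,0,0.32],[0.47,-0.16,-0.1,0,0,0.32],[0.47,-0.16,-0.1,0,0,0.32]]]' --hand 0

```text
clock: 2.67
eef_pos: [383.0, -450.6, 293.9]
tcp_rot: [3.141, -0.0, 0.042]
contact_force: [0.6, -1.0, 0.3]
opening: 0.998
```

Run:
```python
from h import *
plan([530,-325,330],2.5)
```

```text
at [ 383.  -450.6  293.9] [ 1.7999e+02 -2.0000e-02  2.3900e+00] t 2.67
row [0.3803, -0.2984, -0.0902] [0.0001, -0.0004, -0.0018] rows>= 5.0 1.0
```

carry_out --increments '[[[0.1,-0.075,-0.09,0,0,0],[0.18,-0.15,-0.09,0,0,0],[0.26,-0.22,-0.09,0,0,0],[0.34,-0.28,-0.09,0,0,0],[0.37,-0.29,-0.09,0,0,0]]]'

```text
clock: 3.08
eef_pos: [526.5, -327.2, 330.1]
tcp_rot: [-3.142, -0.001, 0.044]
contact_force: [0.2, -1.2, -0.6]
opening: 1.002
```

```bash
cat > w.py <<'E'
from h import *
import sys
def wrist(tag,targets):
    f=optics.grab_frame('wrist'); save(f,tag+'.png'); W=cloud(f)
    np.savez(tag+'.npz',W=W,img=f['img'])
    for t in targets:
        for d in nets.tip_of(t,'wrist')[:2]: print(t,np.round(d['point'],1),round(d['confidence'],2))
    return f,W
E
python3 - <<'E'
from w import *
from m import rect
f,W=wrist('w1',('knob_top','collar_top','outer_lid','inner_lid'))
rect(W,(533,-326),200,26,60,'outer')
rect(W,(533,-326),60,55,75,'collar')
rect(W,(533,-326),60,95,120,'knob')
plan([470,-10,330],-1.7)
E
```

```text
top
outer 6747 c 534.6 -323.7 size 198.4 161.0 ang 2.5 zmed 34.7 mean [ 532.9 -317.6]
outerplate 4725 c 534.6 -323.7 size 198.5 160.7 ang 2.3 zmed 33.9 mean [ 532.8 -318.8]
board 2469 c 526.9 -309.6 size 353.7 333.8 ang 22.9 zmed 11.4 mean [ 566.6 -267.4]
collar 191 c 534.6 -323.5 size 34.5 35.5 ang 3.4 zmed 64.6 mean [ 533.5 -319.3]
knob 78 c 534.7 -322.4 size 15.5 15.7 ang 0.3 zmed 106.0 mean [ 534.5 -321.2]
tubrim 811 c 501.0 -9.4 size 180.2 165.3 ang 7.8 zmed 79.3 mean [501.3  -9.1]
foot 1269 c 500.5 -7.0 size 178.0 176.5 ang 8.1 zmed 85.6 mean [493.5  -8.1]
plate 155 c 492.8 -8.6 size 8.9 44.5 ang 0.1 zmed 175.5 mean [492.9  -9. ]
base 2194 c 519.2 282.3 size 183.7 174.1 ang 53.1 zmed 11.8 mean [525.7 279.1]
peg 280 c 524.1 283.5 size 99.7 13.9 ang 4.7 zmed 183.5 mean [525.8 283.7]
post 116 c 567.3 283.0 size 6.8 12.2 ang 69.9 zmed 101.2 mean [567.1 282. ]
tip 73 c 523.8 285.2 size 99.2 12.4 ang 1.9 zmed 186.3 mean [524.4 283.7]
scene
outer 6982 c 530.8 -326.5 size 203.5 161.0 ang 2.6 zmed 36.6 mean [ 545.6 -334.5]
outerplate 2206 c 530.5 -326.5 size 203.2 160.9 ang 2.5 zmed 35.
[... 709 characters left out ...]
7.0 mean [566.7 280.3]
tip 59 c 520.7 283.5 size 103.0 16.4 ang 0.6 zmed 186.7 mean [525.5 281.1]
knob_top [ 531.1 -324.6  108.6] 0.57
collar_top [ 533.5 -327.7   65.5] 0.63
outer_lid [ 533.9 -324.2   16.9] 0.61
outer_lid [ 530.7 -325.5   11.7] 0.42
inner_lid [ 531.1 -326.5   12.1] 0.69
inner_lid [ 534.3 -323.8  109.8] 0.67
outer 27285 c 532.2 -323.8 size 198.9 158.9 ang 2.6 zmed 36.2 mean [ 540.  -323.5]
collar 727 c 532.8 -323.9 size 33.9 32.6 ang 2.7 zmed 65.9 mean [ 536.5 -324.2]
knob 354 c 532.8 -323.6 size 16.5 14.3 ang 2.5 zmed 107.9 mean [ 533.5 -323.6]
at [ 523.7 -330.6  329.2] [1.80e+02 3.00e-02 2.38e+00] t 3.43
row [-0.1007, -0.8065, -0.002] [0.0001, 0.0005, 0.0681] rows>= 8.0 1.0
```

View pics/w1.png

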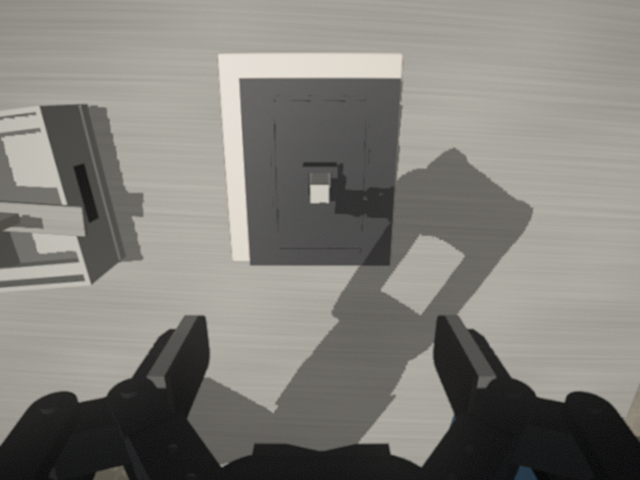

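carry_out --increments '[[[-0.05,-0.4,0,0,0,0.068],[-0.05,-0.4,0,0,0,0.068],[-0.05,-0.4,0,0,0,0.068],[-0.05,-0.4,0,0,0,0.068],[-0.05,-0.4,0,0,0,0.068]]]'

```text
clock: 3.85
eef_pos: [495.6, -167.0, 329.5]
tcp_rot: [-3.139, 0.001, -0.028]
contact_force: [1.0, 0.3, 0.0]
opening: 0.999
```

```bash
sed -i '/^f=optics/,/^np.savez/d' m.py
python3 - <<'E'
s=open('m.py').read()
i=s.index('for W,n in'); open('m.py','w').write(s[:i])
E
python3 -c "
from h import *
plan([470,-10,330],-1.7)"
```

```text
at [ 495.6 -167.   329.5] [-1.7987e+02  5.0000e-02 -1.6000e+00] t 3.85
row [-0.075, -0.3906, -0.0004] [-0.0022, 0.0008, 0.0017] rows>= 4.0 1.0
```

carry_out --increments '[[[-0.075,-0.4,0,0,0,0],[-0.075,-0.4,0,0,0,0],[-0.075,-0.4,0,0,0,0],[-0.075,-0.4,0,0,0,0],[-0.075,-0.4,0,0,0,0]]]'

```text
clock: 4.27
eef_pos: [470.9, -6.2, 329.5]
tcp_rot: [-3.139, 0.0, -0.027]
contact_force: [0.1, 0.2, -0.2]
opening: 1.0
```

Run:
```python
from w import *
from m import rect
f,W=wrist('w2',('paddle','paddle_eye','tub','peg_seat'))
rect(W,(498,-10),180,70,83,'tubrim')
p=W[(np.abs(W[...,0]-493)<25)&(np.abs(W[...,1]+10)<100)&(W[...,2]>84)&(W[...,2]<92)]
print(cv2.minAreaRect(p[:,:2].astype(np.float32)))
rect(W,(492,-9),60,110,190,'plate')
rect(W,(492,-9),60,165,190,'platetop')
rect(W,(525,283),100,175,200,'peg')
rect(W,(525,283),100,6,20,'base')
plan([492,-10,200],-1.7)
```

```text
paddle [493.4  -3.4  83.3] 0.86
paddle_eye [496.4 -12.2 153.1] 0.78
tub [499.4  -9.   -1.1] 0.59
tubrim 4618 c 498.4 -8.0 size 180.9 143.3 ang 7.8 zmed 80.8 mean [503.2  -8.5]
((491.9154968261719, -8.430503845214844), (175.97991943359375, 30.468097686767578), 88.69397735595703)
plate 1895 c 491.8 -8.5 size 45.5 10.5 ang 88.6 zmed 175.0 mean [494.   -8.7]
platetop 1115 c 491.8 -8.5 size 45.5 10.4 ang 88.4 zmed 176.9 mean [492.7  -8.7]
peg 0
base 8319 c 526.8 284.6 size 110.6 101.8 ang 3.0 zmed 13.0 mean [525.6 279.8]
at [472.5 -11.5 329.4] [ 1.7997e+02 -1.0000e-02 -1.7300e+00] t 4.52
row [0.0485, -0.0055, 0.3234] [0.0004, -0.0002, -0.0005] rows>= 4.0 1.0
```

View pics/w2.png

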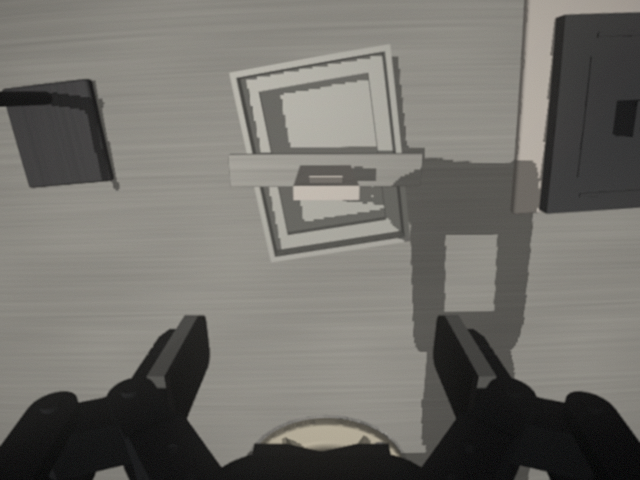

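carry_out --increments '[[[0.049,-0.007,0.1,0,0,-0.005],[0.049,-0.007,0.2,0,0,-0.005],[0.049,-0.007,0.3,0,0,-0.005],[0.049,-0.007,0.4,0,0,-0.005],[0.049,-0.007,0.432,0,0,-0.005]]]'

```text
clock: 4.93
eef_pos: [489.0, -9.5, 151.3]
tcp_rot: [3.141, 0.007, -0.026]
contact_force: [-1.0, 0.0, -0.5]
opening: 0.998
```

carry_out --increments '[[[0,0,0,0,0,0],[0,0,0,0,0,0]]]'

```text
clock: 5.1
eef_pos: [492.0, -9.1, 156.1]
tcp_rot: [3.141, 0.002, -0.025]
contact_force: [0.0, 0.5, 1.1]
opening: 1.003
```

Run:
```python
from w import *
f,W=wrist('w3',('paddle_eye',))
plan([491.9,-8.5,155],-1.4)
```

```text
paddle_eye [493.9 -12.2 151.6] 0.61
at [493.3  -8.7 157.9] [ 1.80e+02 -1.30e-01 -1.41e+00] t 5.2
row [-0.0035, -0.0004, 0.0072] [0.0, -0.0022, -0.0002] rows>= 1.0 1.0
```

View pics/w3.png

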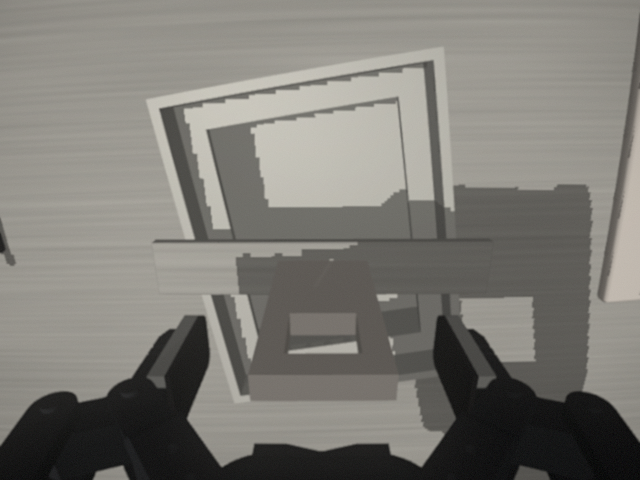

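carry_out --increments '[[[-0.001,0,0.005,0,0,0],[-0.001,0,0.005,0,0,0],[-0.001,0,0.005,0,0,0],[-0.001,0,0.005,0,0,0],[-0.001,0,0.005,0,0,0]]]' --hand 1 --squeeze 60

```text
clock: 5.62
eef_pos: [492.2, -7.9, 155.5]
tcp_rot: [3.141, -0.002, -0.023]
contact_force: [-1.4, -0.8, 7.0]
opening: 0.53
```

carry_out --increments '[[[0,0,0,0,0,0],[0,0,0,0,0,0],[0,0,0,0,0,0]]]'

```text
clock: 5.87
eef_pos: [492.2, -7.9, 155.5]
tcp_rot: [3.141, -0.002, -0.023]
contact_force: [-2.3, -1.4, 6.4]
opening: 0.526
```

Run:
```python
from w import *
plan([420,0,300],2)
print(sense()['opening'])
```

```text
at [492.2  -7.9 155.5] [ 1.7999e+02 -9.0000e-02 -1.3200e+00] t 5.87
row [-0.1803, -0.0155, -0.3614] [0.0002, -0.0015, -0.0553] rows>= 4.0 1.0
0.5261852940568914
```

carry_out --increments '[[[0,0,-0.1,0,0,0],[0,-0.05,-0.2,0,0,-0.03],[-0.04,-0.13,-0.3,0,0,-0.055],[-0.08,-0.22,-0.4,0,0,-0.055],[-0.13,-0.3,-0.412,0,0,-0.055]]]'

```text
clock: 6.28
eef_pos: [453.0, 96.3, 314.2]
tcp_rot: [-3.141, -0.005, 0.033]
contact_force: [2.3, 0.6, -2.4]
opening: 0.53
```

Run:
```python
from w import *
plan([440,250,320],2)
print(sense()['opening'])
```

```text
at [453.   96.3 314.2] [-179.97   -0.3     1.89] t 6.28
row [-0.0196, -0.385, -0.0145] [-0.0004, -0.005, -0.0017] rows>= 4.0 1.0
0.530481627475994
```

carry_out --increments '[[[-0.01,-0.1,-0.015,0,0,0],[-0.02,-0.2,-0.015,0,0,0],[-0.02,-0.3,-0.015,0,0,0],[-0.02,-0.36,-0.015,0,0,0],[-0.02,-0.36,-0.015,0,0,0]]]'

```text
clock: 6.7
eef_pos: [438.3, 243.7, 316.7]
tcp_rot: [-3.139, -0.001, 0.038]
contact_force: [-0.6, 0.0, -2.3]
opening: 0.528
```

carry_out --increments '[[[0,0,0,0,0,0],[0,0,0,0,0,0]]]'

```text
clock: 6.87
eef_pos: [438.5, 239.1, 316.2]
tcp_rot: [3.141, 0.0, 0.035]
contact_force: [-0.4, -1.3, -1.9]
opening: 0.523
```

Run:
```python
from w import *
from m import rect
f,W=wrist('w4',('paddle_eye','stand','peg_seat'))
for z0,z1,n in ((174,205,'peg'),(186,205,'tip'),(6,20,'base')):
    rect(W,(525,283),80,z0,z1,n)
p=W[(np.hypot(W[...,0]-525,W[...,1]-283)<80)&(W[...,2]>174)&(W[...,2]<205)]
v=cv2.fitLine(p[:,:2].astype(np.float32),cv2.DIST_HUBER,0,.01,.01).ravel(); print(v, np.degrees(v[1]/v[0]))
print('x rng',np.percentile(p[:,0],[0,2,50,98,100]))
for x in range(460,580,10):
    q=p[np.abs(p[:,0]-x)<5]
    if len(q): print(x,len(q),q[:,1].mean().round(1),np.percentile(q[:,1],[5,95]).round(1),q[:,2].max().round(1))
plan([400,283,300],2)
```

```text
paddle_eye [437.8 234.6 311. ] 0.55
stand [531.1 282.5   1.4] 0.7
peg_seat [515.4 284.  185.1] 0.76
peg 2606 c 522.5 283.2 size 102.0 14.6 ang 5.0 zmed 184.9 mean [529.1 284.9]
tip 759 c 522.3 285.3 size 102.0 14.3 ang 2.6 zmed 187.2 mean [541.5 285.8]
base 9221 c 526.7 285.7 size 109.9 99.5 ang 2.5 zmed 13.1 mean [526.9 280.2]
[9.9875319e-01 4.9920116e-02 5.2668890e+02 2.8466318e+02] 2.8637824
x rng [471.44241855 474.79249054 531.7090682  571.27911918 573.30081377]
470 55 282.2 [279.2 285.5] 190.8
480 216 282.4 [279.1 286.1] 191.0
490 205 282.9 [279.6 286.6] 186.4
500 211 283.5 [280.1 287.2] 186.6
510 222 284.0 [280.7 287.7] 186.9
520 235 284.5 [281.2 288.3] 187.2
530 237 285.1 [281.7 288.9] 186.7
540 241 285.6 [282.3 289.3] 186.4
550 241 285.9 [282.8 289.6] 187.0
560 385 286.1 [280.8 291.8] 189.4
570 358 286.8 [280.3 293.1] 189.7
at [438.9 238.5 316.4] [179.99   0.     1.89] t 7.07
row [-0.0936, -0.1145, 0.041] [0.0001, 0.0, -0.0019] rows>= 2.0 1.0
```

View pics/w4.png

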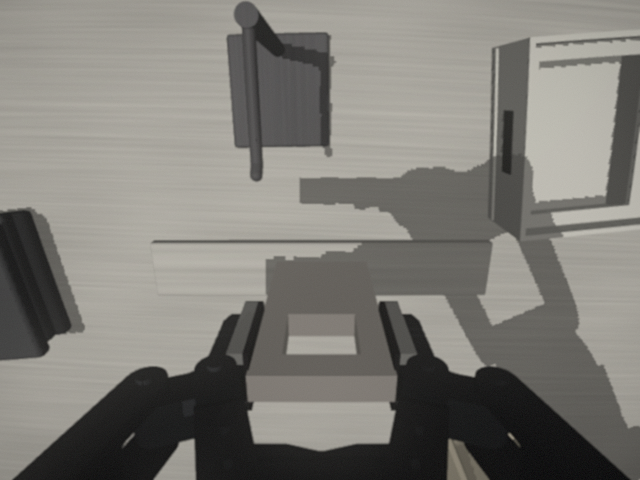

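carry_out --increments '[[[-0.02,-0.1,0.02,0,0,-0.018],[-0.039,-0.103,0.1,0,0,-0.018],[-0.039,-0.103,0.2,0,0,-0.018],[-0.039,-0.103,0.3,0,0,-0.018],[-0.039,-0.103,0.325,0,0,-0.018]]]'

```text
clock: 7.48
eef_pos: [419.1, 277.7, 181.5]
tcp_rot: [3.138, 0.007, 0.052]
contact_force: [-1.4, -0.7, -2.2]
opening: 0.532
```

carry_out --increments '[[[0,0,0,0,0,0],[0,0,0,0,0,0],[0,0,0,0,0,0]]]'

```text
clock: 7.73
eef_pos: [423.4, 280.6, 188.6]
tcp_rot: [-3.14, -0.003, 0.052]
contact_force: [0.5, -0.2, -2.3]
opening: 0.529
```

Run:
```python
from w import *
f=optics.grab_frame('scene'); save(f,'s2.png'); cv2.imwrite('pics/s2c.png',cv2.resize(f['img'][80:320,250:530,::-1],None,fx=2.5,fy=2.5))
f,W=wrist('w5',('paddle_eye','peg_seat'))
from m import rect
rect(W,(425,280),60,190,240,'platetop')
plan([425,279.5,186.5],3)
```

```text
paddle_eye [428.5 277.8 186.8] 0.77
peg_seat [517.9 283.6 183.3] 0.89
platetop 33225 c 444.2 281.5 size 68.1 117.4 ang 2.8 zmed 223.2 mean [428.9 281.8]
at [422.7 280.5 188. ] [-1.7991e+02 -1.4000e-01  3.0300e+00] t 7.93
row [0.0055, 0.0029, 0.0038] [-0.0014, -0.0024, 0.0005] rows>= 1.0 1.0
```

View pics/s2c.png

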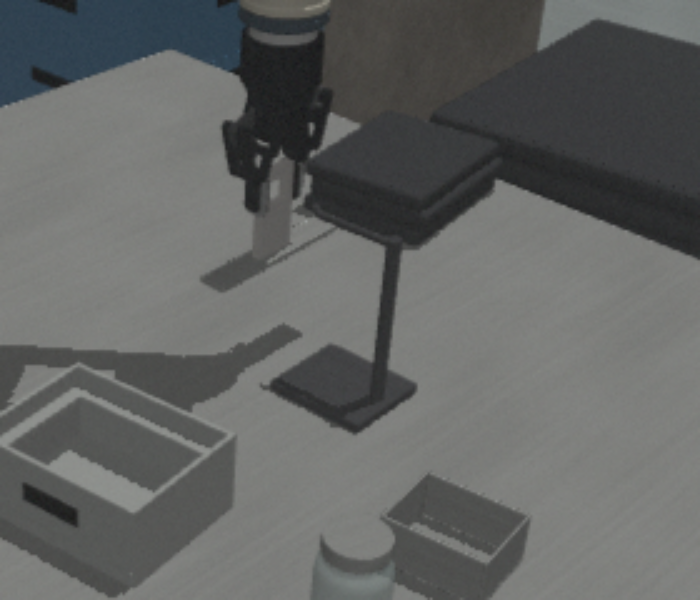

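View pics/w5.png

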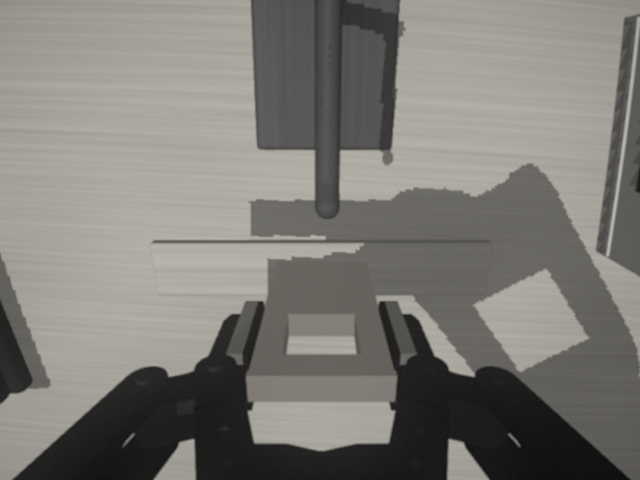

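Run:
```python
import numpy as np,cv2
W=np.load('w5.npz')['W']
for n,(r0,r1,c0,c1) in {'topedge':(378,398,250,393),'upright':(268,300,275,365)}.items():
    p=W[r0:r1,c0:c1].reshape(-1,3); print(n,np.nanmedian(p,0).round(1),np.nanpercentile(p,[3,97],0).round(1).tolist())
# eye edges along row 335
row=W[335]; print([ (c,row[c].round(1).tolist()) for c in (255,270,282,292,320,352,360,375)])
print('peg',W[205,327].round(1),W[150,327].round(1),W[50,327].round(1), 'box',W[340,10].round(1))
```

```text
topedge [423.5 282.  210.3] [[419.4, 261.3, 209.4], [427.5, 302.6, 211.3]]
upright [428.  282.8 146.7] [[426.8, 263.8, 129.8], [429.2, 302.1, 161.0]]
[(255, [429.8, 304.9, 192.9]), (270, [426.8, 300.3, 187.9]), (282, [427.3, 296.0, 188.3]), (292, [418.0, 293.2, 173.8]), (320, [418.2, 282.1, 173.2]), (352, [418.5, 269.3, 172.6]), (360, [428.6, 268.4, 188.1]), (375, [429.2, 263.2, 188.6])]
peg [475.9 282.9 189.8] [492.3 283.7 185.7] [520.9 285.3 184.6] box [nan nan nan]
```

carry_out --increments '[[[0,0.005,0.005,0,0,0],[0.03,0.005,0.005,0,0,0],[0.07,0.005,0.005,0,0,0],[0.11,0.005,0.005,0,0,0],[0.11,0.005,0.005,0,0,0]]]'

```text
clock: 8.35
eef_pos: [469.5, 281.0, 184.9]
tcp_rot: [-3.14, -0.003, 0.053]
contact_force: [0.2, 0.2, -1.1]
opening: 0.534
```

Run:
```python
from w import *
f,W=wrist('w6',())
print(sense()['contact_force'])
plan([515,283,185.5],3)
p=W[378:398,250:393].reshape(-1,3); print(np.nanmedian(p,0).round(1))
```

```text
[ 0.02824525  0.06417372 -2.11065647]
at [467.8 280.6 184.5] [-1.7997e+02 -7.0000e-02  3.0000e+00] t 8.4
row [0.1182, 0.0001, -0.0024] [-0.0004, -0.0012, -0.0] rows>= 2.0 1.0
[469.5 282.2 206.5]
```

View pics/w6.png

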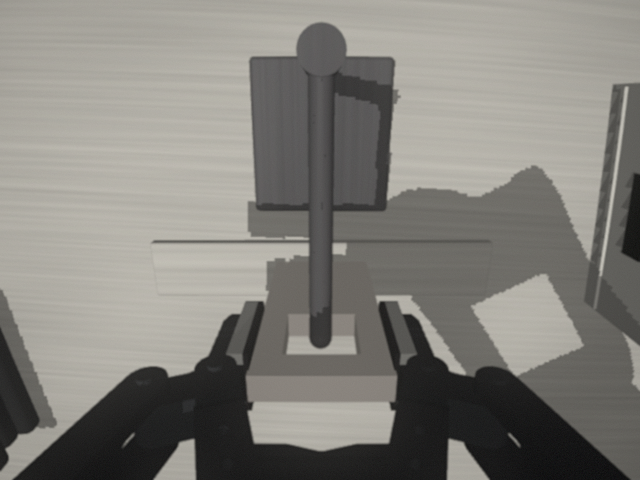

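carry_out --increments '[[[0.04,0,0,0,0,0],[0.08,0,0,0,0,0],[0.118,0,0,0,0,0],[0.118,0,0,0,0,0],[0.118,0,0,0,0,0]]]'

```text
clock: 8.82
eef_pos: [512.8, 282.7, 184.0]
tcp_rot: [3.141, 0.001, 0.053]
contact_force: [-0.3, 0.2, -2.0]
opening: 0.527
```

carry_out --increments '[[[0,0,0.015,0,0,0],[0,0,0.026,0,0,0],[0,0,0.026,0,0,0],[0,0,0.026,0,0,0]]]'

```text
clock: 9.15
eef_pos: [512.1, 282.8, 174.3]
tcp_rot: [3.141, 0.0, 0.054]
contact_force: [-1.9, -1.6, 6.4]
opening: 0.526
```

Run:
```python
from w import *
f,W=wrist('w7',())
print(sense()['contact_force'])
plan([515,283,174.5],3)
p=W[378:398,250:393].reshape(-1,3); print(np.nanmedian(p,0).round(1))
```

```text
[-1.41484832 -2.38001945  6.9230088 ]
at [512.1 282.8 174.3] [1.7999e+02 3.0000e-02 3.0700e+00] t 9.2
row [0.0073, -0.0001, -0.0005] [0.0002, 0.0004, 0.0012] rows>= 1.0 1.0
[512.2 284.  195.9]
```

View pics/w7.png

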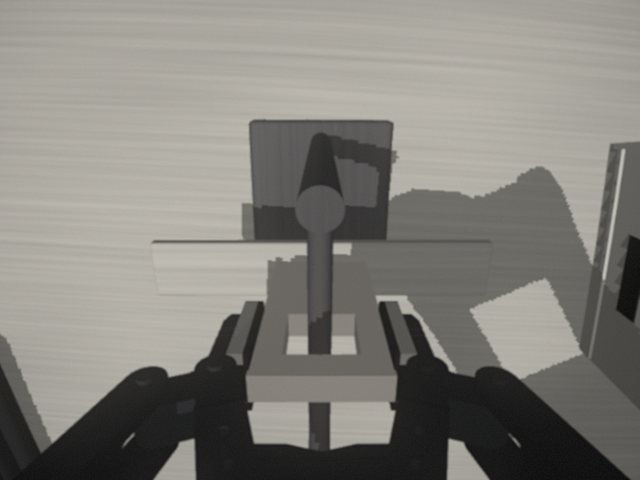

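carry_out --increments '[[[0,0,0,0,0,0],[0,0,0,0,0,0],[0,0,0,0,0,0],[0,0,0,0,0,0],[0,0,0,0,0,0]]]' --hand 0

```text
clock: 9.62
eef_pos: [512.8, 282.9, 173.8]
tcp_rot: [3.142, 0.0, 0.053]
contact_force: [-0.2, 0.7, -0.8]
opening: 0.996
```

carry_out --increments '[[[0,0,-0.02,0,0,0],[0,0,-0.06,0,0,0],[0,0,-0.12,0,0,0],[0,0,-0.2,0,0,0],[0,0,-0.3,0,0,0]]]'

```text
clock: 10.03
eef_pos: [511.9, 282.3, 293.9]
tcp_rot: [3.14, 0.003, 0.053]
contact_force: [0.6, 0.0, 0.3]
opening: 1.0
```

Run:
```python
from w import *
f,W=wrist('w8',('paddle_eye',))
f=optics.grab_frame('scene'); save(f,'s3.png'); cv2.imwrite('pics/s3c.png',cv2.resize(f['img'][80:320,250:530,::-1],None,fx=2.5,fy=2.5))
print(nets.tip_of('paddle_eye','scene')[:2] and [d['point'] for d in nets.tip_of('paddle_eye','scene')[:2]])
plan([505,-325,330],2.6)
```

```text
paddle_eye [516.2 280.7 173. ] 0.74
[[514.1, 285.3, 168.8], [499.3, -10.7, 2.0]]
at [512.8 282.8 294.2] [-1.7999e+02 -2.0000e-02  3.0500e+00] t 10.28
row [-0.1003, 1.5164, -0.0898] [-0.0002, -0.0004, 0.0074] rows>= 15.0 1.0
```

View pics/s3c.png

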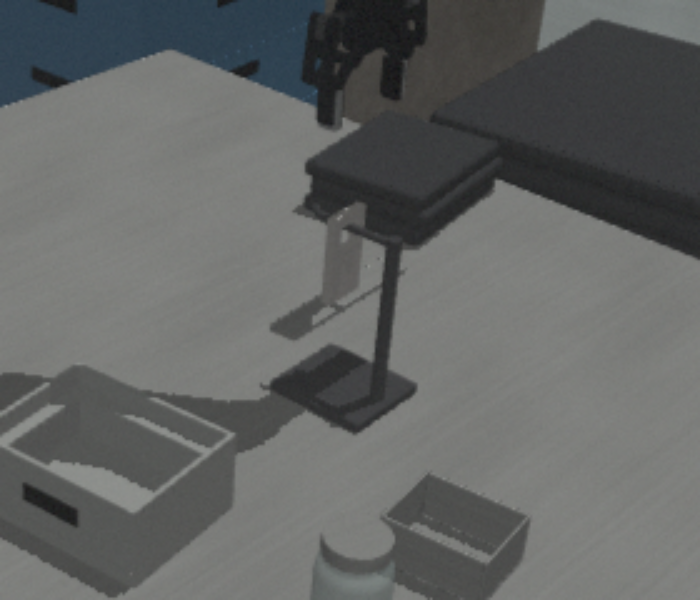

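View pics/w8.png

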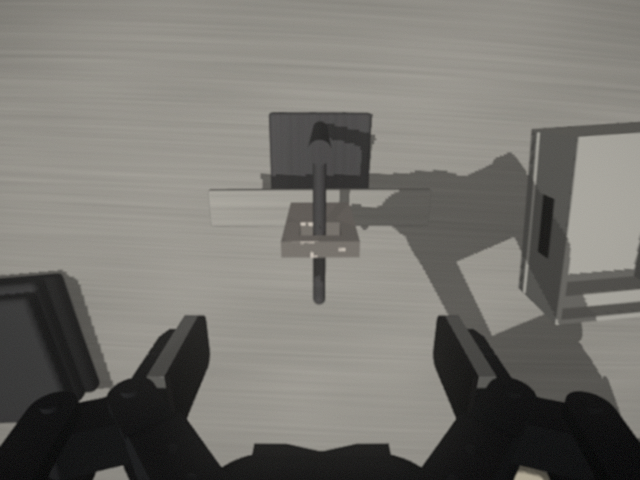

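carry_out --increments '[[[-0.02,0.1,0,0,0,0],[-0.03,0.2,0,0,0,0],[-0.04,0.3,0,0,0,0],[-0.05,0.41,0,0,0,0],[-0.05,0.5,0,0,0,0]]]'

```text
clock: 10.7
eef_pos: [501.8, 80.2, 292.5]
tcp_rot: [3.141, 0.003, 0.054]
contact_force: [1.2, -0.2, -0.8]
opening: 1.002
```

carry_out --increments '[[[0,0.1,0,0,0,0],[0,0.2,0,0,0,0],[0,0.3,0,0,0,0],[0,0.41,0,0,0,0],[0,0.5,0,0,0,0]]]'

```text
clock: 11.12
eef_pos: [513.1, -119.7, 292.6]
tcp_rot: [-3.141, 0.002, 0.053]
contact_force: [0.8, 0.9, -0.1]
opening: 0.998
```

carry_out --increments '[[[0,0.1,0,0,0,0],[0,0.2,0.05,0,0,0],[0,0.3,0.1,0,0,0],[0,0.41,0.15,0,0,0],[0,0.5,0.2,0,0,0]]]'

```text
clock: 11.53
eef_pos: [523.3, -308.2, 217.6]
tcp_rot: [-3.141, 0.002, 0.053]
contact_force: [1.7, -0.1, 1.0]
opening: 0.994
```

Run:
```python
from w import *
from m import rect
f,W=wrist('w9',('knob_top','collar_top'))
rect(W,(533,-326),200,26,60,'outer')
rect(W,(533,-326),60,55,75,'collar')
rect(W,(533,-326),60,95,120,'knob')
plan([532.7,-324,150],2.6)
```

```text
knob_top [ 532.5 -327.4  108.9] 0.71
collar_top [ 532.2 -325.4   63.8] 0.6
collar_top [ 533.8 -326.4   16.8] 0.36
outer 48323 c 532.1 -323.7 size 198.9 159.1 ang 2.6 zmed 36.2 mean [ 543.1 -323.1]
collar 1385 c 532.5 -323.6 size 34.7 33.5 ang 2.6 zmed 66.0 mean [ 537.9 -322.8]
knob 830 c 532.4 -323.5 size 16.9 16.0 ang 3.1 zmed 107.9 mean [ 533.8 -323.2]
at [ 522.3 -307.9  216. ] [-179.82    0.29    2.86] t 11.68
row [0.0247, 0.042, 0.1648] [-0.003, 0.0049, 0.0043] rows>= 2.0 1.0
```

View pics/w9.png

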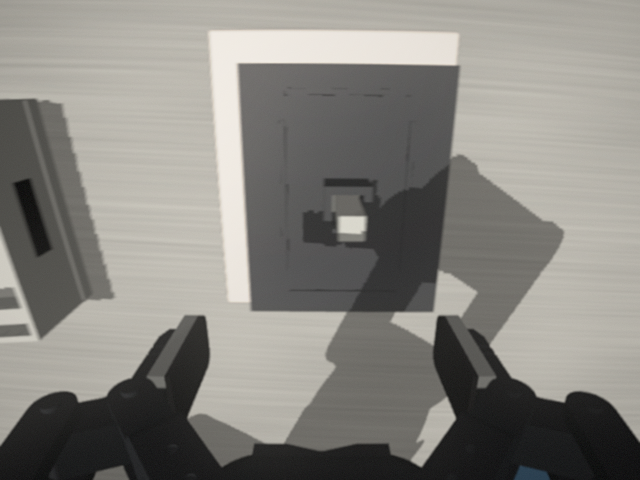

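carry_out --increments '[[[0.025,0.041,0.06,-0.003,0.005,0.004],[0.025,0.041,0.12,-0.003,0.005,0.004],[0.025,0.041,0.165,-0.003,0.005,0.004],[0.025,0.041,0.165,-0.003,0.005,0.004],[0.025,0.041,0.165,-0.003,0.005,0.004]]]'

```text
clock: 12.1
eef_pos: [534.5, -320.9, 152.9]
tcp_rot: [3.14, -0.003, 0.05]
contact_force: [0.2, 0.1, 0.5]
opening: 1.003
```

Run:
```python
from w import *
plan([532.4,-323.6,93],2.6)
```

```text
at [ 534.5 -320.9  152.9] [ 1.7993e+02 -1.6000e-01  2.8500e+00] t 12.1
row [-0.006, 0.0063, 0.1498] [0.0012, -0.0027, 0.0042] rows>= 2.0 1.0
```

carry_out --increments '[[[-0.005,0.006,0.05,0.001,-0.003,0.004],[-0.005,0.006,0.1,0.001,-0.003,0.004],[-0.005,0.006,0.149,0.001,-0.003,0.004],[-0.005,0.006,0.149,0.001,-0.003,0.004],[-0.005,0.006,0.149,0.001,-0.003,0.004]]]'

```text
clock: 12.52
eef_pos: [533.8, -324.5, 95.0]
tcp_rot: [3.14, -0.002, 0.045]
contact_force: [0.3, 0.5, 0.6]
opening: 0.998
```

Run:
```python
from w import *
plan([532.4,-323.6,93],2.6)
f,W=wrist('w10',())
plan([532.4,-323.6,93],2.6)
```

```text
at [ 533.8 -324.5   95. ] [ 1.799e+02 -1.100e-01  2.600e+00] t 12.52
row [-0.0035, -0.0025, 0.0049] [0.0017, -0.0018, -0.0] rows>= 1.0 1.0
at [ 534.4 -325.    95.8] [179.84  -0.19   2.59] t 12.57
row [-0.005, -0.0038, 0.007] [0.0027, -0.0032, -0.0001] rows>= 1.0 1.0
```

View pics/w10.png

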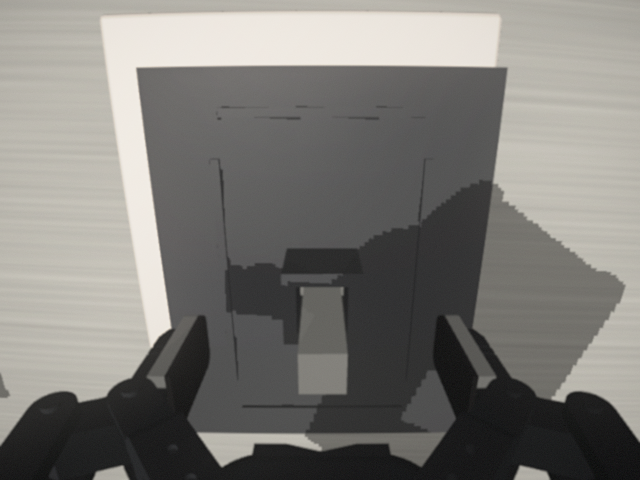

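carry_out --increments '[[[-0.004,-0.003,0.005,0,-0.002,0],[-0.004,-0.003,0.005,0,-0.002,0],[-0.004,-0.003,0.005,0,-0.002,0]]]'

```text
clock: 12.82
eef_pos: [532.4, -324.1, 93.3]
tcp_rot: [3.139, -0.001, 0.045]
contact_force: [0.3, 0.6, -0.9]
opening: 0.998
```

carry_out --increments '[[[0,0,0,0,0,0],[0,0,0,0,0,0],[0,0,0,0,0,0],[0,0,0,0,0,0],[0,0,0,0,0,0]]]' --hand 1 --squeeze 90

```text
clock: 13.23
eef_pos: [532.0, -323.9, 92.1]
tcp_rot: [3.14, 0.0, 0.045]
contact_force: [0.3, -0.4, -0.1]
opening: 0.305
```

carry_out --increments '[[[0,0,0,0,0,0],[0,0,0,0,0,0],[0,0,0,0,0,0],[0,0,0,0,0,0]]]'

```text
clock: 13.57
eef_pos: [532.0, -324.0, 92.1]
tcp_rot: [3.139, -0.0, 0.045]
contact_force: [0.4, -1.3, 0.6]
opening: 0.173
```

Run:
```python
from w import *
f,W=wrist('w11',())
print(sense()['opening'],sense()['contact_force'])
plan([532.4,-323.6,133],2.6)
```

```text
0.1671591191510653 [ 0.54496894 -0.73884764  0.45169863]
at [ 532.  -324.    92.2] [ 1.7988e+02 -1.0000e-02  2.5600e+00] t 13.62
row [0.001, -0.0007, -0.1021] [0.0021, -0.0001, -0.0006] rows>= 1.0 1.0
```

View pics/w11.png

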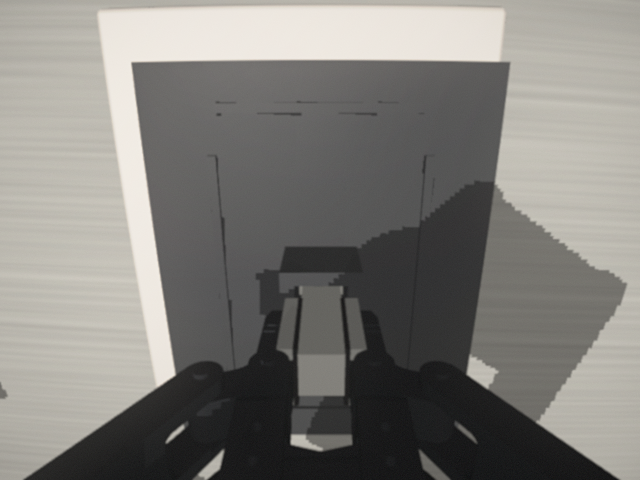

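carry_out --increments '[[[0,0,-0.02,0,0,0],[0,0,-0.05,0,0,0],[0,0,-0.09,0,0,0],[0,0,-0.12,0,0,0],[0,0,-0.13,0,0,0]]]'

```text
clock: 14.03
eef_pos: [533.0, -324.3, 146.8]
tcp_rot: [3.138, -0.003, 0.045]
contact_force: [1.0, -0.2, -4.9]
opening: 0.172
```

carry_out --increments '[[[0,0,-0.03,0,0,0],[0,0,-0.07,0,0,0],[0,0,-0.12,0,0,0],[0,0,-0.17,0,0,0],[0,0,-0.2,0,0,0]]]'

```text
clock: 14.45
eef_pos: [532.3, -323.8, 226.5]
tcp_rot: [3.139, -0.001, 0.045]
contact_force: [0.9, 0.7, -4.3]
opening: 0.177
```

Run:
```python
from w import *
f,W=wrist('w12',())
print(sense()['opening'],sense()['contact_force'])
plan([498.4,-8,240],7.8)
f=optics.grab_frame('scene'); save(f,'s4.png')
```

```text
0.17495436794925828 [ 0.53098701 -0.92609146 -2.38086138]
at [ 533.2 -324.3  228.3] [179.74  -0.22   2.57] t 14.5
row [-0.0514, -0.7938, -0.0331] [0.0046, -0.0034, -0.0872] rows>= 8.0 1.0
```

View pics/w12.png

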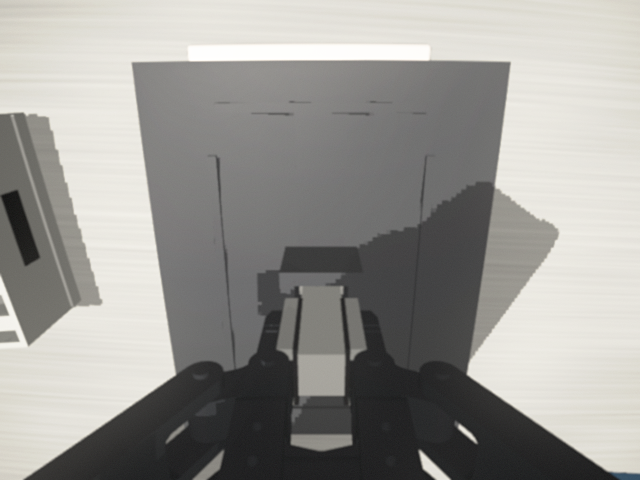

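View pics/s4.png

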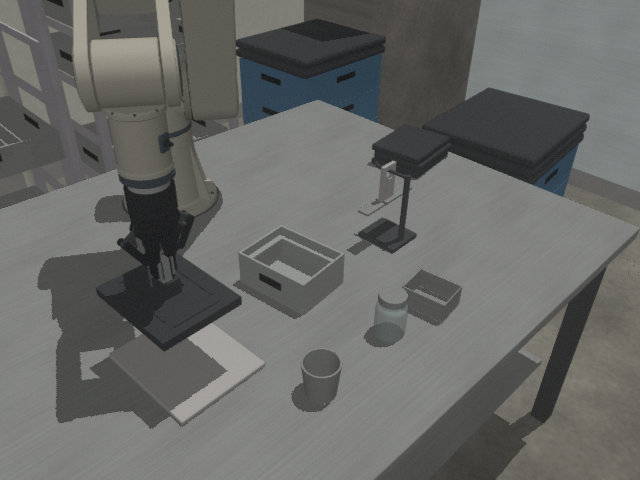

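carry_out --increments '[[[-0.003,-0.03,0,0,0,-0.01],[-0.008,-0.08,0,0,0,-0.02],[-0.014,-0.14,0,0,0,-0.04],[-0.02,-0.21,0,0,0,-0.06],[-0.026,-0.28,0,0,0,-0.08]]]'

```text
clock: 14.97
eef_pos: [515.0, -210.3, 222.1]
tcp_rot: [3.141, 0.003, 0.129]
contact_force: [1.4, 0.5, -4.3]
opening: 0.169
```

Run:
```python
from w import *
plan([498.4,-8,230],7.8)
print(sense()['qvel'].round(2))
```

```text
at [ 515.  -210.3  222.1] [1.7998e+02 1.5000e-01 7.4000e+00] t 14.97
row [0.0239, -0.5069, -0.02] [0.0003, 0.0026, -0.0066] rows>= 5.0 1.0
[ 0.52 -0.26  0.37  0.   -0.11  0.26]
```

carry_out --increments '[[[0.003,-0.07,-0.005,0,0,-0.006],[0.007,-0.14,-0.01,0,0,-0.006],[0.011,-0.21,-0.015,0,0,-0.006],[0.014,-0.28,-0.02,0,0,-0.006],[0.017,-0.34,-0.02,0,0,-0.006]]]'

```text
clock: 15.38
eef_pos: [504.3, -74.1, 230.4]
tcp_rot: [3.141, 0.002, 0.135]
contact_force: [0.9, -0.4, -4.0]
opening: 0.174
```

Run:
```python
from w import *
plan([498.4,-8,230],7.8)
```

```text
at [504.3 -74.1 230.4] [1.7995e+02 1.4000e-01 7.7600e+00] t 15.38
row [0.0078, -0.1658, 0.0008] [0.0009, 0.0023, -0.0006] rows>= 2.0 1.0
```

carry_out --increments '[[[0.003,-0.05,0,0,0,0],[0.005,-0.09,0,0,0,0],[0.008,-0.12,0,0,0,0],[0.008,-0.145,0,0,0,0],[0.008,-0.155,0,0,0,0]]]'

```text
clock: 15.8
eef_pos: [499.9, -13.3, 230.7]
tcp_rot: [3.14, 0.002, 0.136]
contact_force: [-0.1, -0.4, -4.6]
opening: 0.173
```

carry_out --increments '[[[0,0,0,0,0,0],[0,0,0,0,0,0],[0,0,0,0,0,0]]]'

```text
clock: 16.05
eef_pos: [500.8, -15.2, 231.4]
tcp_rot: [3.139, 0.0, 0.134]
contact_force: [0.1, -0.5, -4.2]
opening: 0.174
```

Run:
```python
from w import *
from m import rect
f,W=wrist('w13',())
plan([498.4,-8,180],7.8)
rect(W,(498,-10),140,155,180,'outer')
rect(W,(498,-10),40,195,210,'collar')
g=optics.grab_frame('top'); save(g,'t2.png'); T=cloud(g)
rect(T,(498,-10),140,155,185,'outer top')
h=optics.grab_frame('scene'); save(h,'s5.png'); T=cloud(h)
rect(T,(498,-10),140,155,185,'outer scene')
```

```text
at [500.8 -15.2 231.4] [1.7987e+02 1.0000e-02 7.6900e+00] t 16.1
row [-0.0035, -0.019, 0.1285] [0.0022, 0.0002, -0.0019] rows>= 2.0 1.0
outer 93768 c 500.8 -14.9 size 198.8 159.3 ang 7.6 zmed 175.5 mean [538.2 -10. ]
collar 2843 c 509.9 -13.6 size 18.0 33.8 ang 7.2 zmed 205.0 mean [513.9 -13.3]
outer top 2743 c 503.3 -15.2 size 135.4 217.3 ang 89.4 zmed 174.1 mean [467.6 -14.5]
outer scene 4344 c 499.1 -19.0 size 203.9 166.5 ang 8.2 zmed 176.1 mean [517.1 -33. ]
```

View pics/s5.png

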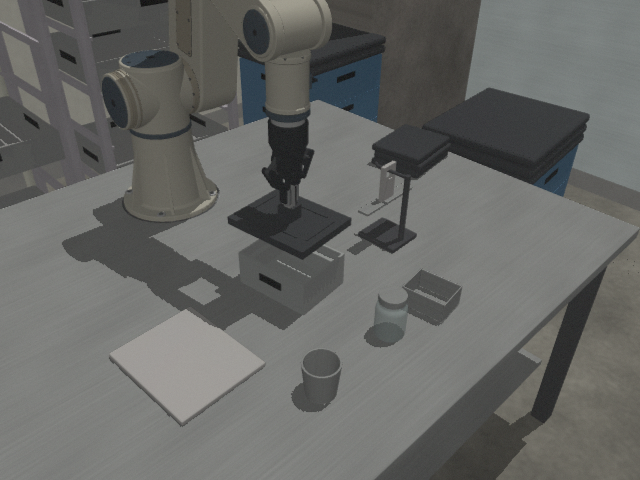

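View pics/w13.png

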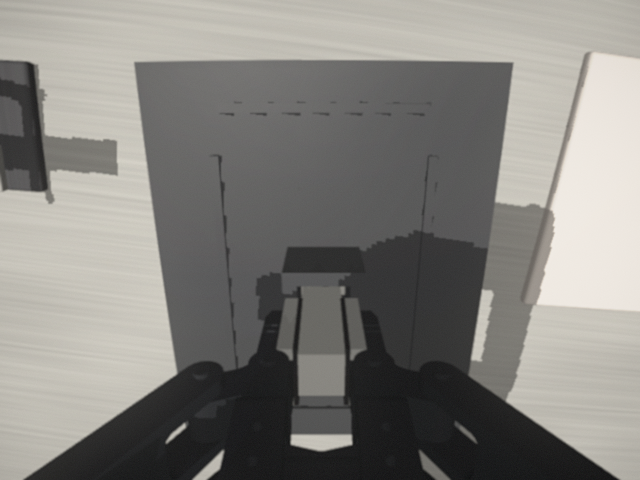

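carry_out --increments '[[[-0.003,-0.01,0.03,0.002,0,-0.002],[-0.006,-0.018,0.07,0.002,0,-0.002],[-0.006,-0.018,0.11,0.002,0,-0.002],[-0.006,-0.018,0.128,0.002,0,-0.002],[-0.006,-0.018,0.128,0.002,0,-0.002]]]'

```text
clock: 16.62
eef_pos: [496.4, -8.1, 178.8]
tcp_rot: [-3.141, 0.003, 0.137]
contact_force: [0.1, 0.6, -4.6]
opening: 0.174
```

carry_out --increments '[[[0,0,0,0,0,0],[0,0,0,0,0,0],[0,0,0,0,0,0]]]'

```text
clock: 16.87
eef_pos: [498.1, -8.0, 181.2]
tcp_rot: [3.141, -0.001, 0.137]
contact_force: [0.0, -0.1, -4.0]
opening: 0.175
```

Run:
```python
from w import *
plan([498.5,-8.2,160],7.8)
f,W=wrist('w14',())
from m import rect
rect(W,(498,-10),140,105,130,'outer')
```

```text
at [498.1  -8.  181.2] [ 1.7999e+02 -8.0000e-02  7.8300e+00] t 16.87
row [0.0008, 0.0007, 0.053] [0.0002, -0.0013, 0.0006] rows>= 1.0 1.0
outer 93726 c 498.0 -8.1 size 199.2 159.5 ang 7.7 zmed 125.4 mean [535.6  -3. ]
```

Aligned. Lower in stages.

carry_out --increments '[[[0.001,0,0.02,0,0,0],[0.001,0,0.04,0,0,0],[0.001,0,0.055,0,0,0],[0.001,0,0.065,0,0,0],[0.001,0,0.075,0,0,0]]]'

```text
clock: 17.33
eef_pos: [497.4, -7.8, 149.4]
tcp_rot: [-3.141, 0.001, 0.137]
contact_force: [-0.2, 0.3, -4.8]
opening: 0.174
```

carry_out --increments '[[[0,0,0.007,0,0,0],[0,0,0.014,0,0,0],[0,0,0.02,0,0,0],[0,0,0.02,0,0,0]]]'

```text
clock: 17.67
eef_pos: [497.8, -7.8, 142.0]
tcp_rot: [-3.142, 0.0, 0.137]
contact_force: [-0.1, 0.6, -3.4]
opening: 0.178
```

Run:
```python
from w import *
plan([498.5,-8.2,140.3],7.8); print(sense()['contact_force'],sense()['opening'])
```

```text
at [497.8  -7.8 142. ] [-1.80e+02  2.00e-02  7.85e+00] t 17.67
row [0.0017, 0.0013, 0.0042] [-0.0001, 0.0003, 0.0008] rows>= 1.0 1.0
[-0.1185545   0.62969956 -3.39412412] 0.1775005264668854
```

carry_out --increments '[[[0.001,0.001,0.003,0,0,0],[0.001,0.001,0.006,0,0,0],[0.001,0.001,0.006,0,0,0],[0.001,0.001,0.006,0,0,0]]]'

```text
clock: 18.0
eef_pos: [498.5, -8.1, 140.1]
tcp_rot: [3.142, -0.001, 0.137]
contact_force: [0.5, -0.8, -0.5]
opening: 0.175
```

Run:
```python
from w import *
plan([498.5,-8.2,140.3],7.8); print(sense()['contact_force'],sense()['opening'])
f,W=wrist('w15',())
from m import rect
rect(W,(498,-10),140,70,95,'outer')
rect(W,(498,-10),40,105,125,'collar')
```

```text
at [498.5  -8.1 140.1] [ 1.80e+02 -3.00e-02  7.84e+00] t 18.0
row [-0.0, 0.0001, -0.0004] [0.0, -0.0005, 0.0007] rows>= 1.0 1.0
[ 0.53001993 -0.8310528  -0.52502349] 0.1753807456794025
outer 94885 c 497.6 -7.9 size 198.9 159.3 ang 7.8 zmed 86.2 mean [535.5  -2.7]
collar 3065 c 507.6 -5.4 size 16.2 36.0 ang 7.4 zmed 115.9 mean [511.   -6.1]
```

View pics/w15.png

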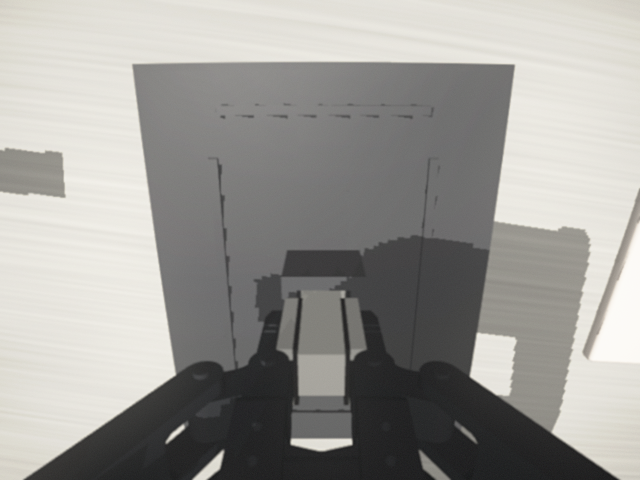

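carry_out --increments '[[[0,0,0.002,0,0,0],[0,0,0.002,0,0,0],[0,0,0.002,0,0,0]]]'

```text
clock: 18.3
eef_pos: [498.5, -8.2, 140.1]
tcp_rot: [3.142, -0.001, 0.137]
contact_force: [-2.8, 0.4, 10.7]
opening: 0.172
```

carry_out --increments '[[[0,0,0,0,0,0],[0,0,0,0,0,0],[0,0,0,0,0,0],[0,0,0,0,0,0],[0,0,0,0,0,0]]]' --hand 0

```text
clock: 18.72
eef_pos: [498.2, -8.1, 139.0]
tcp_rot: [-3.142, 0.0, 0.137]
contact_force: [0.6, -0.1, -0.3]
opening: 0.869
```

carry_out --increments '[[[0,0,0,0,0,0],[0,0,0,0,0,0],[0,0,0,0,0,0],[-0.02,0,-0.06,0,0,0],[-0.04,0,-0.14,0,0,0]]]'

```text
clock: 19.13
eef_pos: [480.5, -10.3, 193.4]
tcp_rot: [-3.141, 0.006, 0.137]
contact_force: [0.3, -0.6, -0.1]
opening: 1.001
```

carry_out --increments '[[[-0.01,0,-0.06,0,0,0],[-0.01,0,-0.06,0,0,0],[-0.01,0,-0.06,0,0,0]]]'

```text
clock: 19.38
eef_pos: [479.2, -10.9, 220.3]
tcp_rot: [3.141, -0.003, 0.137]
contact_force: [0.5, 0.3, 0.2]
opening: 1.001
```

Run:
```python
from w import *
from m import rect
f,W=wrist('w16',('collar_top','knob_top'))
rect(W,(498,-8),140,76,95,'outer')
rect(W,(498,-8),40,105,125,'collar')
rect(W,(498,-8),40,145,165,'knob')
p=W[(np.abs(W[...,0]-498)<90)&(np.abs(W[...,1]+8)<70)&(W[...,2]>78)&(W[...,2]<95)]
A=np.c_[p[:,:2]-[498,-8],np.ones(len(p))]; print('plane',np.linalg.lstsq(A,p[:,2],rcond=None)[0])
h=optics.grab_frame('scene'); save(h,'s6.png')
plan([498,-8,180],7.8)
```

```text
knob_top [500.   -9.1 155.6] 0.65
outer 67058 c 497.7 -7.8 size 198.7 159.0 ang 7.8 zmed 86.2 mean [510.3  -6.2]
collar 2048 c 497.8 -7.9 size 35.1 33.5 ang 7.7 zmed 116.0 mean [503.   -7.4]
knob 1146 c 499.1 -6.8 size 16.6 15.4 ang 7.3 zmed 156.0 mean [500.4  -6.7]
plane [1.77585724e-05 1.06633719e-04 8.63060091e+01]
at [477.8 -10.8 217.9] [-1.7998e+02  1.2000e-01  7.8500e+00] t 19.58
row [0.0511, -0.0001, 0.0948] [-0.0003, 0.002, 0.0008] rows>= 2.0 1.0
```

View pics/w16.png

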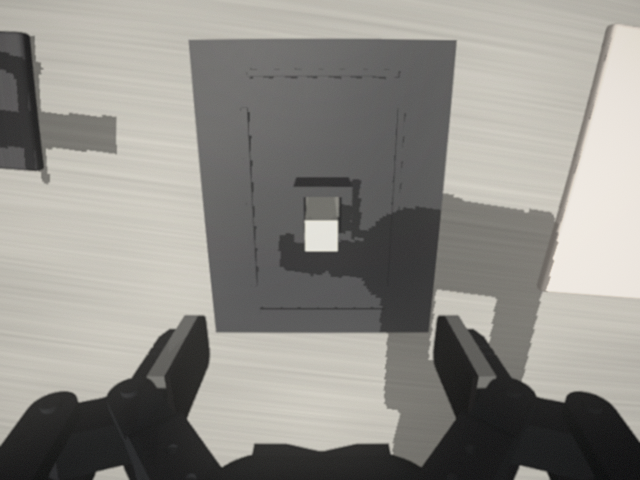

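View pics/s6.png

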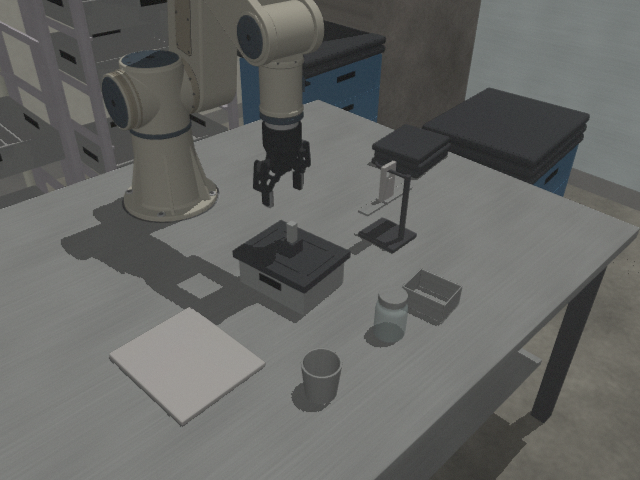

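carry_out --increments '[[[0.03,0,0.02,0,0,0],[0.051,0,0.05,0,0.002,0],[0.051,0,0.07,0,0.002,0],[0.051,0,0.07,0,0.002,0],[0.051,0,0.07,0,0.002,0]]]'

```text
clock: 20.0
eef_pos: [497.4, -8.1, 190.0]
tcp_rot: [-3.141, 0.001, 0.137]
contact_force: [0.6, -0.1, 0.8]
opening: 0.995
```

Run:
```python
from w import *
plan([497.9,-7.9,125],7.8)
```

```text
at [497.4  -8.1 190. ] [-1.7997e+02  7.0000e-02  7.8500e+00] t 20.0
row [0.0014, -0.0002, 0.1624] [-0.0005, 0.0012, 0.0009] rows>= 2.0 1.0
```

carry_out --increments '[[[0.001,0,0.05,0,0,0],[0.001,0,0.1,0,0,0],[0.001,0,0.14,0,0,0],[0.001,0,0.16,0,0,0],[0.001,0,0.16,0,0,0]]]'

```text
clock: 20.42
eef_pos: [497.8, -8.1, 125.9]
tcp_rot: [-3.141, 0.001, 0.137]
contact_force: [0.2, 0.2, -0.1]
opening: 0.999
```

carry_out --increments '[[[0,0,0,0,0,0],[0,0,0,0,0,0],[0,0,0,0,0,0]]]'

```text
clock: 20.67
eef_pos: [499.8, -8.0, 128.1]
tcp_rot: [3.141, -0.004, 0.137]
contact_force: [0.1, 0.3, 0.2]
opening: 0.995
```

Run:
```python
from w import *
plan([497.9,-7.9,111],7.8)
```

```text
at [499.8  -8.  128.1] [179.99  -0.21   7.85] t 20.67
row [-0.0049, -0.001, 0.0428] [0.0002, -0.0035, 0.0008] rows>= 1.0 1.0
```

carry_out --increments '[[[-0.003,0,0.015,0,-0.002,0],[-0.003,0,0.03,0,-0.002,0],[-0.003,0,0.041,0,-0.002,0],[-0.003,0,0.041,0,-0.002,0],[-0.003,0,0.041,0,-0.002,0]]]'

```text
clock: 21.08
eef_pos: [497.6, -8.2, 110.2]
tcp_rot: [-3.141, 0.001, 0.137]
contact_force: [0.2, -0.1, 0.4]
opening: 0.999
```

carry_out --increments '[[[0,0,0,0,0,0],[0,0,0,0,0,0],[0,0,0,0,0,0]]]'

```text
clock: 21.33
eef_pos: [498.1, -8.2, 110.8]
tcp_rot: [3.142, -0.0, 0.137]
contact_force: [0.4, 0.4, 0.3]
opening: 1.001
```

Run:
```python
from w import *
plan([497.9,-7.9,111],7.8); print(sense()['contact_force'])
f,W=wrist('w17',())
```

```text
at [498.1  -8.2 110.8] [ 1.80e+02 -1.00e-02  7.85e+00] t 21.33
row [-0.0005, -0.0007, -0.0005] [0.0, -0.0001, 0.0008] rows>= 1.0 1.0
[0.44867676 0.43483729 0.28476654]
```

View pics/w17.png

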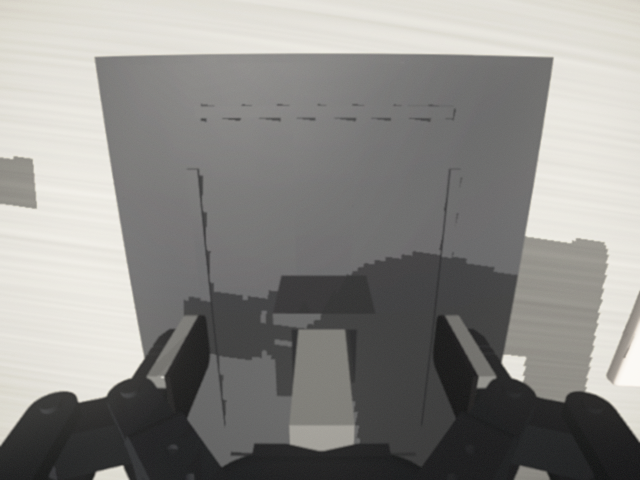

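carry_out --increments '[[[0,0,0,0,0,0],[0,0,0,0,0,0],[0,0,0,0,0,0],[0,0,0,0,0,0],[0,0,0,0,0,0]]]' --hand 1 --squeeze 70

```text
clock: 21.8
eef_pos: [498.2, -8.2, 111.0]
tcp_rot: [3.142, -0.0, 0.137]
contact_force: [0.5, 0.7, -1.5]
opening: 0.382
```

carry_out --increments '[[[0,0,0,0,0,0],[0,0,0,0,0,0],[0,0,0,0,0,0],[0,0,0,0,0,0]]]'

```text
clock: 22.13
eef_pos: [498.2, -8.2, 111.0]
tcp_rot: [3.142, -0.0, 0.137]
contact_force: [-0.8, 0.5, 6.4]
opening: 0.384
```

Run:
```python
from w import *
plan([498,-8,116],7.8); print(sense()['contact_force'],sense()['opening'])
f,W=wrist('w18',())
```

```text
at [498.2  -8.2 111. ] [ 1.80e+02 -2.00e-02  7.84e+00] t 22.13
row [-0.0005, -0.0005, -0.0126] [0.0, -0.0004, 0.0007] rows>= 1.0 1.0
[-0.80669695  0.5119382   6.37261855] 0.38437437659672474
```

View pics/w18.png

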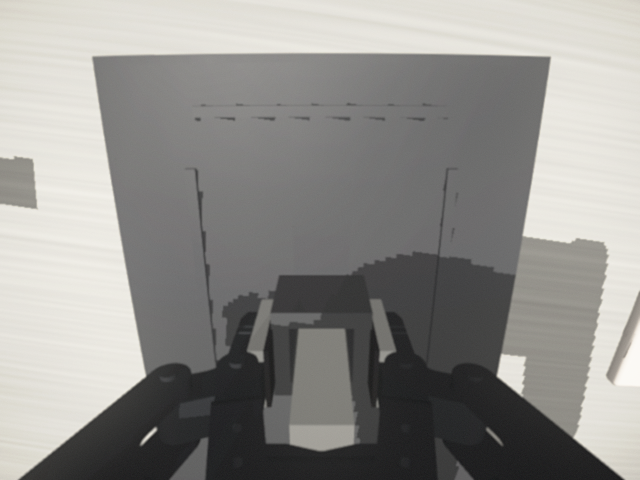

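carry_out --increments '[[[0,0,-0.007,0,0,0],[0,0,-0.015,0,0,0],[0,0,-0.025,0,0,0],[0,0,-0.025,0,0,0],[0,0,-0.025,0,0,0]]]'

```text
clock: 22.6
eef_pos: [498.1, -8.2, 120.9]
tcp_rot: [3.142, -0.0, 0.137]
contact_force: [-0.4, -0.5, -2.4]
opening: 0.383
```

Run:
```python
from w import *
from m import rect
plan([498,-8,210],7.8); print(sense()['contact_force'],sense()['opening'])
f,W=wrist('w19',())
rect(W,(498,-8),140,80,110,'outer')
rect(W,(498,-8),40,118,130,'collar')
rect(W,(498,-8),40,148,170,'knob')
```

```text
at [498.1  -8.2 120.9] [ 1.80e+02 -1.00e-02  7.85e+00] t 22.6
row [-0.0001, -0.0004, -0.2228] [0.0, -0.0002, 0.0008] rows>= 3.0 1.0
[-0.40726243 -0.50261981 -2.43357195] 0.3825467469406383
outer 120774 c 498.2 -6.7 size 197.7 160.0 ang 7.8 zmed 96.1 mean [542.3  -0.8]
collar 7176 c 498.3 -6.9 size 35.5 60.6 ang 8.6 zmed 125.8 mean [504.9  -5.9]
knob 12495 c 500.6 -7.7 size 31.0 79.9 ang 7.4 zmed 155.9 mean [504.5  -9.2]
```

View pics/w19.png

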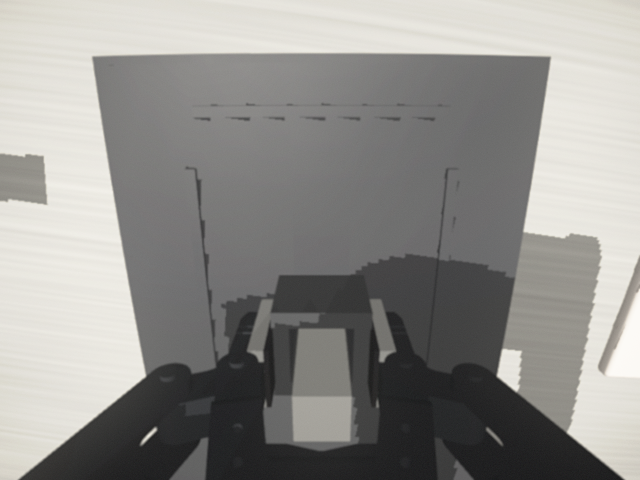

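carry_out --increments '[[[0,0,-0.02,0,0,0],[0,0,-0.04,0,0,0],[0,0,-0.06,0,0,0],[0,0,-0.08,0,0,0],[0,0,-0.1,0,0,0]]]'

```text
clock: 23.07
eef_pos: [498.2, -8.2, 161.8]
tcp_rot: [3.142, -0.001, 0.137]
contact_force: [-0.8, -0.5, -2.3]
opening: 0.38
```

carry_out --increments '[[[0,0,-0.03,0,0,0],[0,0,-0.06,0,0,0],[0,0,-0.09,0,0,0],[0,0,-0.115,0,0,0],[0,0,-0.13,0,0,0]]]'

```text
clock: 23.48
eef_pos: [498.5, -8.2, 214.4]
tcp_rot: [3.141, -0.002, 0.137]
contact_force: [0.3, -0.4, -2.2]
opening: 0.381
```

carry_out --increments '[[[0,0,0,0,0,0],[0,0,0,0,0,0],[0,0,0,0,0,0],[0,0,0,0,0,0],[0,0,0,0,0,0]]]'

```text
clock: 23.9
eef_pos: [497.6, -8.2, 212.0]
tcp_rot: [-3.141, 0.001, 0.137]
contact_force: [-1.1, 0.3, -2.4]
opening: 0.384
```

Run:
```python
from w import *
from m import rect
plan([498,-8,210],7.8); print(sense()['contact_force'],sense()['opening'])
f,W=wrist('w20',())
rect(W,(498,-8),140,160,200,'outer')
p=W[(np.abs(W[...,0]-520)<90)&(np.abs(W[...,1]+8)<75)&(W[...,2]>178)&(W[...,2]<192)]
A=np.c_[p[:,:2]-[498,-8],np.ones(len(p))]; print('plane',np.linalg.lstsq(A,p[:,2],rcond=None)[0])
g=optics.grab_frame('top'); save(g,'t3.png')
h=optics.grab_frame('scene'); save(h,'s7.png'); cv2.imwrite('pics/s7c.png',cv2.resize(h['img'][120:340,200:480,::-1],None,fx=2.8,fy=2.7))
S=cloud(h)
for t in ('inner_lid','outer_lid','knob_top','paddle_eye','jar','cup','insert_pan','tub'):
    print(t,[(np.round(d['point'],1).tolist(),round(d['confidence'],2)) for d in nets.tip_of(t,'scene')[:2]])
```

```text
at [497.6  -8.2 212. ] [-1.7999e+02  8.0000e-02  7.8500e+00] t 23.9
row [0.001, -0.0003, 0.0051] [-0.0002, 0.0013, 0.0008] rows>= 1.0 1.0
[-1.10465642  0.25518755 -2.44146867] 0.3844434562859958
outer 124350 c 497.2 -6.8 size 198.8 160.0 ang 7.7 zmed 187.2 mean [539.2  -1.2]
plane [-1.36074775e-03  1.95681949e-04  1.87357424e+02]
inner_lid [([500.9, -10.0, 58.2], 0.81)]
outer_lid [([497.6, -11.1, 170.1], 0.59)]
knob_top [([517.2, 282.4, 181.4], 0.72), ([526.9, 286.5, 0.1], 0.54)]
paddle_eye [([509.3, 285.6, 170.7], 0.85)]
jar [([754.1, 24.6, -0.3], 0.8)]
cup [([764.1, -181.9, -1.1], 0.67)]
insert_pan [([753.4, 151.3, -1.4], 0.94)]
tub [([500.6, -9.7, 3.8], 0.9), ([519.1, 284.6, 181.7], 0.35)]
```

View pics/s7c.png

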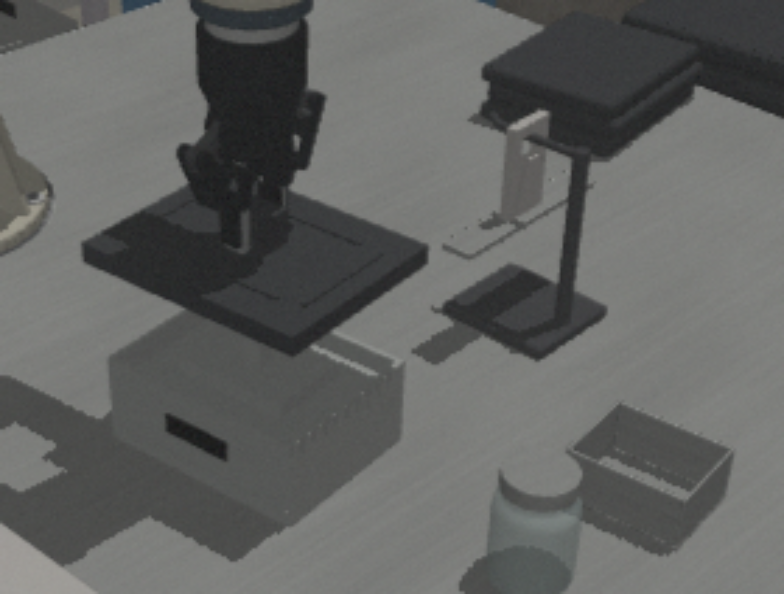

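View pics/w20.png

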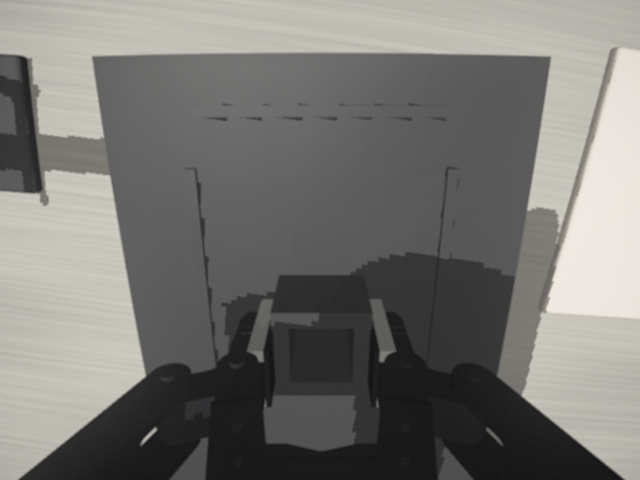

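carry_out --increments '[[[0,0,0,0,0,0],[0,0,0,0,0,0],[0,0,0,0,0,0],[0,0,0,0,0,0],[0,0,0,0,0,0]]]'

```text
clock: 24.87
eef_pos: [498.0, -8.2, 212.7]
tcp_rot: [-3.142, 0.0, 0.137]
contact_force: [0.7, 0.1, -2.3]
opening: 0.386
```

Run:
```python
from w import *
s=sense(); print(s['eef_pos'],s['qvel'].round(3),s['opening'],s['contact_force']); print(r.sign_off())
```

```text
[498.00022175  -8.16674885 212.69026769] [-0.001 -0.001  0.001  0.002  0.001 -0.002] 0.38582234089556217 [ 0.66079404  0.11466394 -2.28096824]
the job is handed in; nothing more can be done
None
```

I carried out all three steps and handed the job in at about 25 s of the 72 s. The hand-in gives no verdict.

- **Paddle:** it hangs by its eye on the peg, released. The last scene estimate put the eye at about (509, 286, 171) mm, roughly 13 mm below the peg top, with the fingers well clear.
- **Nested lids:** I lifted both by the knob, lowered them into the tub while gripped, pressed lightly (about 11 N) and released. The outer lid then measured flat, with its plate top at about 86 mm (85 expected) and its centre about 1 mm from the tub's.
- **Outer lid:** it is held by its collar about 6 mm or less from the tub's centre, level to about 0.001 rad, with the arm at rest. Its origin is about 110 mm above the inner lid's; 88 mm is needed.
- **Inner lid:** the network puts its origin at 58 mm (60 expected, accurate to about 4 mm). The wrist force of about 2.3 N fits the outer lid's weight alone.
- **Bystanders:** the jar, cup and pan show within about 4 mm of where they started, within the networks' accuracy.

One check failed at the end. Asked for the knob top in the last scene picture, the network only reported points on the stand, because the outer lid hides the knob. The inner lid staying put therefore rests on its own position estimate, the force reading and the knob height being unchanged (156 mm) after the first 10 mm of lift. The top and scene cameras also differed by about 2–4 mm in position, so I worked from the wrist camera.

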